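# Load the battery bonding press in order

### The job

Load the bonding press so that the two packs can be glued into one brick: lay the thick pack with the green dot between the dowels, then the amber separator board over both guide rods, then the thin pack lengthwise in the middle of the board, then the aluminium pressure plate over both guide rods, and last stand the brass weight inside the plate's collar. Everything should lie flat and in line with the press, one layer at a time and in that order; leave the thick pack with the red dot where it is, for it failed inspection.

Things in the scene. Friction and masses are not known exactly. Their poses are not given: they have to be found in the camera images.
- press: Fixed press: aluminium base 152 (x) x 84 mm (y), its top 16 mm above the bench. Origin: centre of underside, z up; ends alike. 8 mm steel guide rods at x = +-62 mm, full width to 90 mm above the bench, pointed tips at 104. Eight 9 mm high dowels round a dark pad hold the thick pack (along x, underside at 16 mm) with 4 mm play all round; the middle of its long sides is free for fingers.
- thick_pack: Passed thick battery pack, black with grey label and a green dot, 18 mm across, in the middle of its top; 88 (x) x 37 (y) x 30 mm, 0.29 kg, label up. Origin: centre of underside, z up; ends alike. Grasp across 37 mm. Lies at the bottom of the stack, underside 16 mm above the bench.
- separator: Separator board, amber with two pale strips on top; 144 (x) x 54 (y) x 8 mm, 0.08 kg, strips up. Origin: centre of underside, z up; ends alike. An open notch in the middle of each end, 14 mm wide, inner end 55 mm from the centre, takes a guide rod. Grasp across 54 mm at the middle. Underside in the stack 46 mm above the bench.
- thin_pack: Thin battery pack, black with grey label; 84 (x) x 29 (y) x 19 mm, 0.13 kg, label up. Origin: centre of underside, z up; ends alike. Grasp across 29 mm. Underside in the stack 54 mm above the bench.
- pressure_plate: Pressure plate, bare aluminium; 144 (x) x 60 (y) x 10 mm, 0.25 kg. Origin: centre of underside, z up; ends alike. Notched at both ends like the separator board. On top in the middle a dark collar ring 4 mm high, 58 mm outside, 50 mm inside. Grasp across 60 mm at the middle. In the stack underside 73, top 83 mm above the bench.
- weight: Round brass weight, 0.40 kg, upright: body 40 mm diameter, 30 mm high, then a 14 mm neck and a 22 mm round grip from 40 to 62 mm above the underside. Origin: centre of underside, z up. Stands last inside the plate's collar (5 mm play all round), underside 83 mm above the bench.
- reject_pack: Rejected thick pack: like the thick pack (88 x 37 x 30 mm, same axes and origin) but with a red dot, 18 mm across, in the middle of its top. Not to be used or moved.

How it is judged:
By the outcome, as a careful person would: the job done as asked, in the order asked, and still so for the second after the job is handed in, with the robot touching nothing.
It also fails if it takes over 141 s, if anything falls off the work surface, if the arm or the gripper's body presses on something with over 40 N, if the wrist force passes 120 N, or if a joint passes its speed limit or range.

### The arm

A 7-joint arm with a two-finger parallel gripper is mounted at the origin on a cart in front of the work surface, level with it; the furniture and walls round the work are solid. World frame = base frame: x ahead of the robot, y to its left, z up, the work surface at z = 0. Lengths are in m, angles in rad, forces in N, time in s.
With the tool pointing down it reaches from about 0.4 to 0.875 m from the base axis. Payload 19.3 kg.
Tool frame: the origin (TCP) lies at the very end of the fingers, on their centre line; the grasp point (between the pads) lies bot.tcp_to_grasp behind it (bot.tcp_to_grasp is the distance from the TCP to the grasp point, in m); z points along the fingers, y is the direction in which the jaws open and shut (so a half turn about z gives the same grasp; the last joint's range is limited). The gripper opens to 85 mm and grips with 20 to 120 N. Pads are 22 mm wide; open, the fingers measure 114 mm over their backs; the gripper's body (76 mm by 85 mm) begins 54 mm behind the grasp point. The pads swing forward as they close: fully open they stand 13 mm farther back than shut.
Start: joints at [-1.324, 0.521, -0.036, 1.599, 0.021, 1.021, -0.113], TCP at [0.195, 0.594, 0.231] pointing down, gripper open.
Joint ranges: [-2.91, 2.91], [-0.3, 2.13], [-1.5, 1.42], [0.17, 2.43], [-1.26, 4.41], [0.16, 1.93], [-2.52, 2.52]. Speed limits (rad/s): [1.89, 1.89, 2.39, 2.39, 3.01, 3.01, 3.01].

### API

Orientations are given as [roll, pitch, yaw] about the fixed x, y, z axes, in that order (R = Rz(yaw) Ry(pitch) Rx(roll)).
In Python, from workcell import bot gives the robot as it stands.
- The arm moves only by the tool servo_tool, never from a script. Its argument "targets" is a list of rows, each a list of 2 entries, a list of its own where there are three numbers: the shift along the tool's x, y, z in units of 0.05 m (1.0 is 0.05 m), then the turn about the tool's z in units of 5 degrees (1.0 is 5 degrees). A call has 1 to 12 rows; each row shifts and turns the commanded pose from where the row before left it, along the tool's axes as they then stand; what a row does not reach is not made up. A row lasts 1/8 s, in which the tool goes at most 62.5 mm and 10.7 degrees, less where a joint would pass 70% of its speed; a pose out of reach is approached as far as the arm can. A call with a number of a shift or a turn outside -1 to 1 is refused whole. A call with a gripper value outside its range is refused whole. "gripper" is the opening, from -1 (shut) to 1 (fully open), so that 0 is half open, set as the call begins (left out, the last holds). The fingers move at their own pace and stop on an object; "newtons" is the grip in N (left out, the last holds). Time passes only in rows, so rows that do not move let the fingers close. It gives the time, the measured TCP pose, the force and the opening at its end, in the units of the state.
- bot.observe(): the state, without advancing time (a new reading comes with each control period).
- bot.grab_frame(name): name is "scene" or "top" or "wrist"; returns the picture (420x560x3 uint8, blue, green, red); there is no depth.
- bot.get_calibration(name): a dict with "fx", "fy", "cx", "cy" (pixels), "k1" (the pictures are not rectified: a ray, as slopes to the right and down, at radius r is drawn at 1 + k1 r^2 times it, then the intrinsics apply), "pose" (4x4, takes a point from camera to world coordinates). Camera axes: x right, y up, looking along -z (the intrinsics and any distortion apply to the point x, -y, -z); pixel columns grow to the right and rows downward; lengths in m; the calibration is good to about 2 mm. A picture is of the moment at which its call begins: read the wrist's pose just before it. get_calibration takes no time and is no camera call; for the wrist camera it gives the pose at the moment of the call.
- bot.job_done(): hands the job in, once; it reports no verdict.
The state is a dict: "clock": time; "qpos": joint angles; "qd": joint speeds; "joint_efforts": joint torques, N m; "position": TCP position; "tool_rot": TCP orientation; "force": force on the tool from outside, world axes, zero at the start; "moment": the same for the moment, N m; "grip_width": finger opening in m.
Only numpy, scipy, OpenCV 4.12 (cv2) and the standard library are available. Lean on these libraries where they do the work, as an engineer would, in place of code of your own. Each camera call takes 0.05 s, during which the arm holds its last target.

## Working session

There is one attempt and no reset: what is moved stays moved. The work goes in short steps, Python scripts to look and compute and a tool call to move; the robot and the scene stay as the last step left them, time stands still between calls to the robot, and variables do not carry over. Pictures are saved under pics/ and viewed, and the job is handed in when it is done.

Besides the shell and the picture viewer there is one more tool, called in YAML: its name, and indented under it one key for each argument. servo_tool: Moves the arm, as the interface text tells. Its arguments: {"type":"object","properties":{"targets":{"type":"array","items":{"type":"array"}},"gripper":{"type":"number"},"newtons":{"type":"number"}},"required":["targets"]}

```bash
ls -a; mkdir -p pics; python3 - <<'E'
from workcell import bot
import cv2,numpy as np
s=bot.observe()
for k,v in s.items(): print(k,np.round(v,4))
print(bot.tcp_to_grasp)
for n in ["scene","top","wrist"]:
    f=bot.grab_frame(n); cv2.imwrite(f"pics/{n}0.png",f)
    c=bot.get_calibration(n); print(n,{k:np.round(v,4) for k,v in c.items()})
E
```

```text
.
..
pics
clock 0.0
qpos [-1.3242  0.522  -0.0363  1.6     0.0212  1.0211 -0.1128]
qd [ 0.0018 -0.0003 -0.0013 -0.0003 -0.0009  0.0014  0.0011]
joint_efforts [-3.70000e-03 -9.27077e+01  1.97830e+00 -3.69948e+01  1.77000e-02
  7.90000e-03  0.00000e+00]
position [0.1946 0.5936 0.2307]
tool_rot [-3.1405e+00  1.0000e-04  2.8248e+00]
force [ 0.5177 -0.3667 -0.7262]
moment [-0.043   0.0043 -0.0731]
grip_width 0.0853
0.0187
scene {'fx': np.float64(529.0921), 'fy': np.float64(529.0921), 'cx': np.float64(271.7663), 'cy': np.float64(205.205), 'k1': np.float64(-0.1722), 'pose': array([[ 0.8325,  0.2493, -0.4947, -0.1436],
       [-0.5538,  0.3979, -0.7315, -0.9776],
       [ 0.0145,  0.8829,  0.4693,  0.6652],
       [ 0.    ,  0.    ,  0.    ,  1.    ]])}
top {'fx': np.float64(503.6628), 'fy': np.float64(503.6628), 'cx': np.float64(282.7711), 'cy': np.float64(218.4509), 'k1': np.float64(-0.1036), 'pose': array([[ 0.0288,  0.9909, -0.1315,  0.3958],
       [-0.9992,  0.032 ,  0.0226,  0.022 ],
       [ 0.0266,  0.1307,  0.9911,  1.2643],
       [ 0.    ,  0.    ,  0.    ,  1.    ]])}
wrist {'fx': np.float64(356.9536), 'fy': np.float64(356.9536), 'cx': np.float64(282.9831), 'cy': np.float64(215.5111), 'k1': np.float64(-0.0957), 'pose': array([[ 3.118e-01, -9.161e-01, -2.522e-01,  1.310e-01],
       [ 9.502e-01,  3.007e-01,  8.240e-02,  6.152e-01],
       [ 3.000e-04, -2.654e-01,  9.642e-01,  3.740e-01],
       [ 0.000e+00,  0.000e+00,  0.000e+00,  1.000e+00]])}
```

View pics/top0.png

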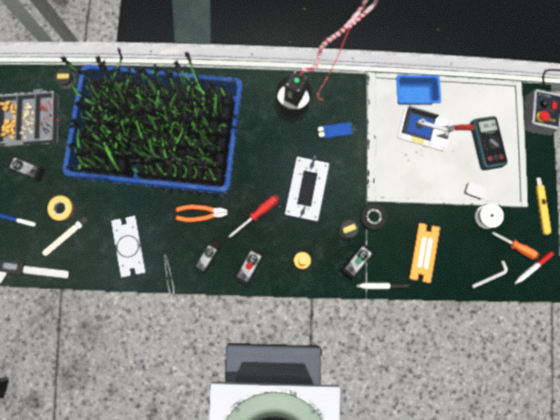

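View pics/scene0.png

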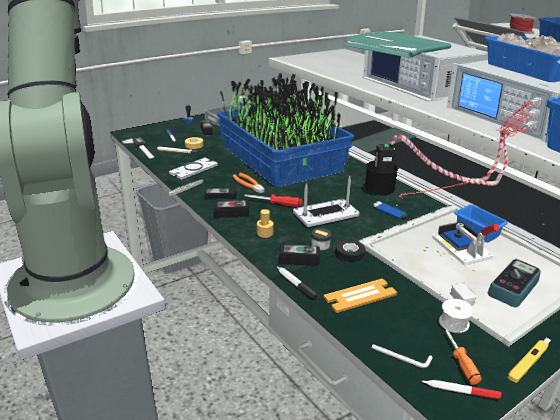

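View pics/wrist0.png

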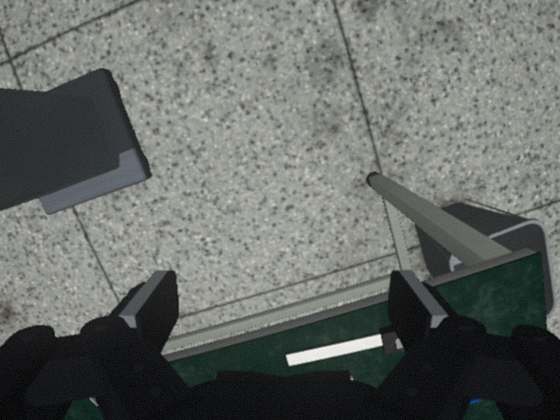

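```bash
cat > h.py <<'E'
from workcell import bot
import cv2,numpy as np
from scipy.spatial.transform import Rotation as R
def ray(c,px):
    px=np.atleast_2d(np.float64(px))
    K=np.array([[c['fx'],0,c['cx']],[0,c['fy'],c['cy']],[0,0,1]])
    u=cv2.undistortPoints(px[:,None,:],K,np.array([c['k1'],0,0,0,0.]))[:,0]
    d=np.c_[u[:,0],-u[:,1],-np.ones(len(u))]@c['pose'][:3,:3].T
    return c['pose'][:3,3],d
def onz(c,px,z):
    o,d=ray(c,px); t=(z-o[2])/d[:,2]; return (o+d*t[:,None])[:,:2]
def proj(c,P):
    P=np.atleast_2d(np.float64(P)); q=(P-c['pose'][:3,3])@c['pose'][:3,:3]
    a=np.c_[q[:,0]/-q[:,2],-q[:,1]/-q[:,2]]; r2=(a**2).sum(1,keepdims=True); a=a*(1+c['k1']*r2)
    return a*[c['fx'],c['fy']]+[c['cx'],c['cy']]
E
python3 - <<'E'
from h import *
f=cv2.imread('pics/top0.png')
a=cv2.resize(f[140:300,90:290],None,fx=4,fy=4*0.9,interpolation=cv2.INTER_CUBIC);cv2.imwrite('pics/za.png',a[:600])
a=cv2.resize(f[140:300,280:480],None,fx=4,fy=4*0.9,interpolation=cv2.INTER_CUBIC);cv2.imwrite('pics/zb.png',a[:600])
c=bot.get_calibration('top')
for n,p,z in [('press',(306,188),.016),('green',(357,261),.03),('red',(250,266),.03),('sep',(425,252),.008),('thin',(206,256),.019),('thin2',(26,168),.019),('plate',(128,246),.01),('weight',(302,260),.06)]:
    print(n,onz(c,p,z).round(3))
E
```

```text
press [[ 0.641 -0.063]]
green [[ 0.46  -0.192]]
red [[0.44  0.071]]
sep [[ 0.488 -0.37 ]]
thin [[0.461 0.18 ]]
thin2 [[0.67  0.657]]
plate [[0.48  0.378]]
weight [[ 0.457 -0.054]]
```

View pics/za.png

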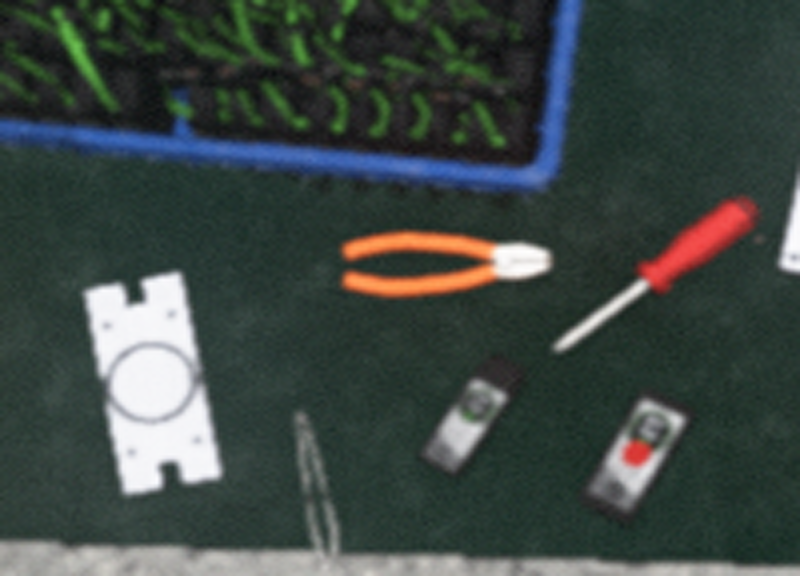

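View pics/zb.png

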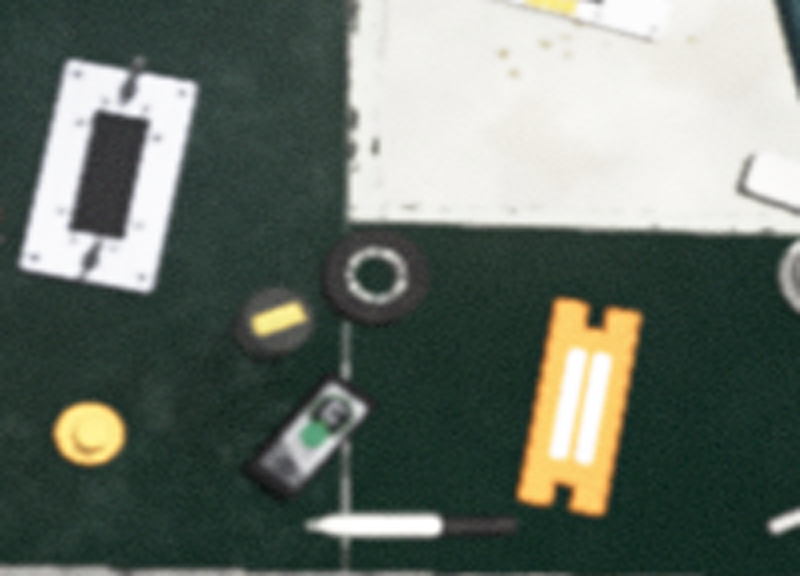

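```bash
python3 - <<'E'
from h import *
f=cv2.imread('pics/top0.png'); c=bot.get_calibration('top')
hsv=cv2.cvtColor(f,cv2.COLOR_BGR2HSV); H,S,V=[hsv[...,i].astype(int) for i in range(3)]
def meas(n,m,box,z):
    mm=np.zeros(m.shape,np.uint8); x0,y0,x1,y1=box; mm[y0:y1,x0:x1]=m[y0:y1,x0:x1]*255
    mm=cv2.morphologyEx(mm,cv2.MORPH_CLOSE,np.ones((5,5)))
    cs,_=cv2.findContours(mm,cv2.RETR_EXTERNAL,cv2.CHAIN_APPROX_NONE); k=max(cs,key=cv2.contourArea)
    P=onz(c,k[:,0,:],z); (cx,cy),wh,a=cv2.minAreaRect((P*1000).astype(np.float32))
    b=cv2.boxPoints(((cx,cy),wh,a)); e=[b[1]-b[0],b[2]-b[1]]; e=max(e,key=np.linalg.norm); ang=np.arctan2(e[1],e[0])%np.pi
    print(n,'c',np.round([cx,cy],1),'size',np.round(sorted(wh),1),'yaw',round(ang,3))
white=(V>170)&(S<60)
meas('press',white,(280,145,335,230),.016)
meas('plate',white,(105,205,155,285),.010)
meas('sep',(H>10)&(H<25)&(S>120)&(V>120),(405,215,445,290),.008)
meas('weight',(H>15)&(H<32)&(S>80)&(V>120),(288,245,318,275),.03)
dark=~((H>60)&(H<95)&(S>90))
meas('thin',dark,(190,236,225,276),.019)
meas('red',dark,(230,244,270,286),.03)
meas('green',dark,(338,243,364,282),.03)
meas('thin2',dark,(7,150,48,184),.019)
cv2.imwrite('pics/dark.png',dark.astype(np.uint8)*255)
E
```

```text
press c [640.7 -65.1] size [ 84.7 152.2] yaw 2.965
plate c [480.7 379.5] size [ 61.4 145.5] yaw 0.243
sep c [ 487.6 -368.4] size [ 58.8 147.6] yaw 2.966
weight c [458.4 -55. ] size [39.2 41.8] yaw 1.6
thin c [463.  178.2] size [84.5 97.1] yaw 0.042
red c [443.7  72.1] size [ 95.6 100.1] yaw 0.032
green c [ 457.2 -176. ] size [62.3 94. ] yaw 0.016
thin2 c [674.9 655.7] size [ 87.3 115.1] yaw 1.597
```

View pics/dark.png

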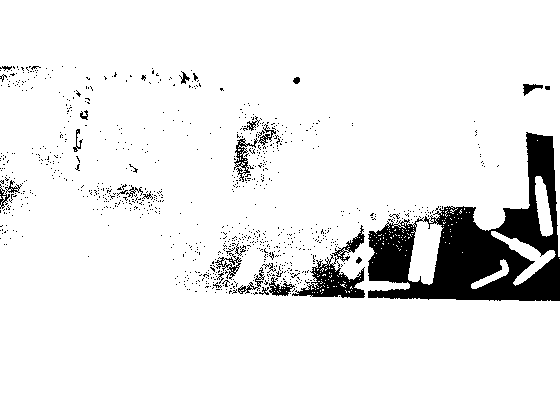

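```bash
cat >> h.py <<'E'
def plan(x,y,z,yaw=None):
    s=bot.observe(); p=np.array(s['position']); y0=s['tool_rot'][2]
    if yaw is None: yaw=y0
    d=(yaw-y0+np.pi/2)%np.pi-np.pi/2; y1=y0+d
    D=np.array([x,y,z])-p
    t=[D[0]*np.cos(y1)+D[1]*np.sin(y1), D[0]*np.sin(y1)-D[1]*np.cos(y1), -D[2]]
    print('t',round(s['clock'],2),'pos',p.round(4),'rot',np.round(s['tool_rot'],4),'grip',round(s['grip_width'],4),'F',np.round(s['force'],1))
    print('turn',round(-np.degrees(d)/5,3),'then shift',(np.array(t)/.05).round(3))
E
python3 -c "
from h import *
plan(.6407,-.0651,.25,2.965)"
```

```text
t 0.15 pos [0.1947 0.5937 0.2309] rot [-3.1408e+00  1.0000e-04  2.8248e+00] grip 0.0853 F [-0.2 -0.   0.6]
turn -1.607 then shift [-11.097 -11.403  -0.383]
```

servo_tool:
  targets:
    - [[0,0,-0.2],-0.8]
    - [[0,0,-0.2],-0.8]
    - [[-0.74,-0.76,0],0]
    - [[-0.74,-0.76,0],0]
    - [[-0.74,-0.76,0],0]
    - [[-0.74,-0.76,0],0]
    - [[-0.74,-0.76,0],0]
    - [[-0.74,-0.76,0],0]
    - [[-0.74,-0.76,0],0]
    - [[-0.74,-0.76,0],0]

```text
clock: 1.4
position: [0.4332, 0.2409, 0.2513]
tool_rot: [3.141, 0.0, 2.964]
force: [1.3, 0.5, 0.5]
grip_width: 0.0853
```

servo_tool:
  targets:
    - [[-0.74,-0.76,0],0]
    - [[-0.74,-0.76,0],0]
    - [[-0.74,-0.76,0],0]
    - [[-0.74,-0.76,0],0]
    - [[-0.74,-0.76,0],0]
    - [[-0.74,-0.76,0],0]
    - [[-0.74,-0.76,0],0]
    - [[0,0,0],0]
    - [[0,0,0],0]

```text
clock: 2.52
position: [0.6402, -0.0646, 0.2508]
tool_rot: [3.141, -0.001, 2.964]
force: [0.7, 0.3, 0.1]
grip_width: 0.0853
```

```bash
python3 - <<'E'
from h import *
plan(.6407,-.0651,.25,2.965)
print(np.round(bot.observe()['qpos'],3))
c=bot.get_calibration('wrist');f=bot.grab_frame('wrist');cv2.imwrite('pics/w1.png',f)
np.save('w1.npy',c,allow_pickle=True)
E
```

```text
t 2.52 pos [ 0.6402 -0.0646  0.2508] rot [ 3.1414e+00 -9.0000e-04  2.9644e+00] grip 0.0853 F [0.7 0.3 0.1]
turn -0.007 then shift [-0.011 -0.007  0.017]
[-0.102  0.54   0.169  1.532 -0.099  1.079  1.484]
```

View pics/w1.png

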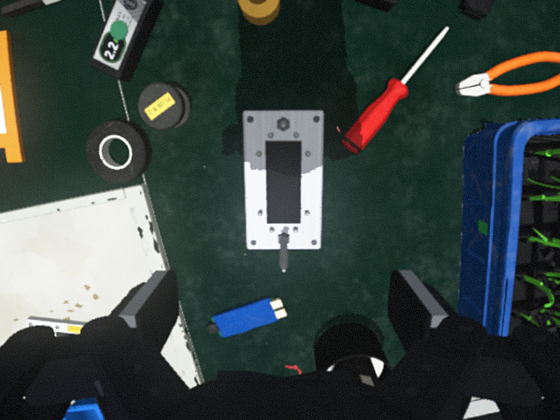

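```bash
cat >> h.py <<'E'
def rect(c,m,z,close=5,open_=0):
    mm=m.astype(np.uint8)*255
    if open_: mm=cv2.morphologyEx(mm,cv2.MORPH_OPEN,np.ones((open_,open_)))
    mm=cv2.morphologyEx(mm,cv2.MORPH_CLOSE,np.ones((close,close)))
    cs,_=cv2.findContours(mm,cv2.RETR_EXTERNAL,cv2.CHAIN_APPROX_NONE); k=max(cs,key=cv2.contourArea)
    P=onz(c,k[:,0,:],z); (cx,cy),wh,a=cv2.minAreaRect((P*1000).astype(np.float32))
    b=cv2.boxPoints(((cx,cy),wh,a)); e=[b[1]-b[0],b[2]-b[1]]; e=max(e,key=np.linalg.norm); ang=np.arctan2(e[1],e[0])%np.pi
    print('c',np.round([cx,cy],1),'size',np.round(sorted(wh),1),'yaw',round(ang,3),'px',k[:,0].min(0),k[:,0].max(0))
    return k
def box(m,x0,y0,x1,y1):
    r=np.zeros(m.shape,bool); r[y0:y1,x0:x1]=m[y0:y1,x0:x1]; return r
def chan(f):
    h=cv2.cvtColor(f,cv2.COLOR_BGR2HSV); return [h[...,i].astype(int) for i in range(3)]
E
python3 - <<'E'
from h import *
f=cv2.imread('pics/w1.png');c=np.load('w1.npy',allow_pickle=True).item()
H,S,V=chan(f)
m=box((S<70)&(V>85),225,95,340,262)
rect(c,m,.016,9,5)
# pad
m=box((V<60)&(S<90),258,135,308,228); rect(c,m,.016)
cv2.imwrite('pics/z.png',cv2.resize(f[95:285,220:350],None,fx=3.1,fy=3.1,interpolation=cv2.INTER_CUBIC))
E
```

```text
c [647.8 -64.9] size [ 85.8 165.8] yaw 2.968 px [243 110] [323 261]
c [620.7 -60. ] size [35.8 45.6] yaw 2.964 px [266 142] [300 185]
```

View pics/z.png

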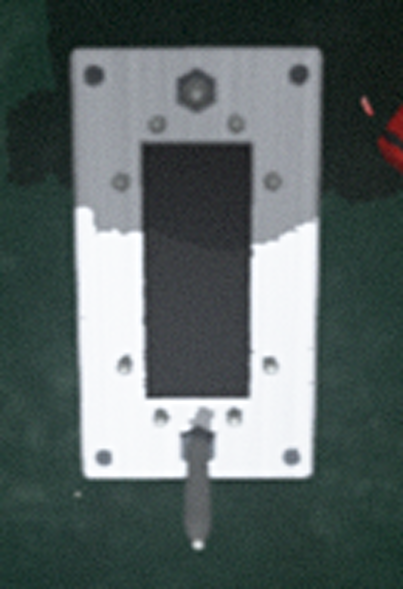

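```bash
python3 - <<'E'
from h import *
c=np.load('w1.npy',allow_pickle=True).item()
f=lambda p:(np.array(p)+.5)/3.1-.5+[220,95]
h=onz(c,f([(94,75),(299,75),(104,457),(292,457)]),.016)
print(h.round(4),h.mean(0).round(4), [np.linalg.norm(h[0]-h[2]).round(4),np.linalg.norm(h[1]-h[3]).round(4),np.linalg.norm(h[0]-h[1]).round(4)])
for a,b in((0,2),(1,3)): d=h[b]-h[a]; print(np.arctan2(d[1],d[0])%np.pi)
e=onz(c,f([(71,48),(322,48),(85,477),(312,477)]),.016); print(e.round(4),e.mean(0))
t=onz(c,f([(196,92),(197,547)]),.104); print('tips',t.round(4),t.mean(0),np.linalg.norm(t[0]-t[1])); d=t[1]-t[0];print(np.arctan2(d[1],d[0])%np.pi)
E
```

```text
[[ 0.5689 -0.0853]
 [ 0.5809 -0.0183]
 [ 0.7011 -0.1085]
 [ 0.7131 -0.0415]] [ 0.641  -0.0634] [np.float64(0.1341), np.float64(0.1342), np.float64(0.0681)]
2.9683868442194243
2.9681475323368858
[[ 0.559  -0.0911]
 [ 0.5736 -0.0094]
 [ 0.7074 -0.1168]
 [ 0.722  -0.0355]] [ 0.64050166 -0.06319957]
tips [[ 0.579  -0.0528]
 [ 0.7029 -0.0748]] [ 0.64093613 -0.06378977] 0.12576055676048215
2.9663620623499227
```

```bash
python3 -c "
from h import *
plan(.46,-.19,.23,2.5)"
```

```text
t 2.58 pos [ 0.6402 -0.064   0.2511] rot [ 3.1412e+00 -7.0000e-04  2.9653e+00] grip 0.0857 F [-0.2  0.4 -0.5]
turn 5.332 then shift [ 1.379 -4.175  0.422]
```

servo_tool:
  targets:
    - [[0,0,0.08],0.9]
    - [[0,0,0.08],0.9]
    - [[0,0,0.08],0.9]
    - [[0,0,0.08],0.9]
    - [[0,0,0.08],0.9]
    - [[0.2,-0.6,0],0.83]
    - [[0.2,-0.6,0],0]
    - [[0.2,-0.6,0],0]
    - [[0.2,-0.6,0],0]
    - [[0.2,-0.6,0],0]
    - [[0.2,-0.6,0],0]
    - [[0.2,-0.6,0],0]

```text
clock: 4.08
position: [0.4592, -0.1924, 0.2316]
tool_rot: [3.141, 0.0, 2.501]
force: [0.5, -1.5, 1.0]
grip_width: 0.0852
```

servo_tool:
  targets:
    - [[0,0,0],0]
    - [[0,0,0],0]

```text
clock: 4.32
position: [0.4606, -0.192, 0.2315]
tool_rot: [3.141, 0.0, 2.501]
force: [0.3, 0.2, -1.1]
grip_width: 0.0851
```

```bash
python3 - <<'E'
from h import *
plan(.46,-.19,.23,2.5)
c=bot.get_calibration('wrist');f=bot.grab_frame('wrist');cv2.imwrite('pics/w2.png',f)
np.save('w2.npy',c,allow_pickle=True)
cv2.imwrite('pics/w2z.png',cv2.resize(f[80:280,170:400],None,fx=3,fy=3,interpolation=cv2.INTER_CUBIC))
E
```

```text
t 4.33 pos [ 0.4606 -0.192   0.2315] rot [3.1409e+00 3.0000e-04 2.5008e+00] grip 0.0851 F [ 0.3  0.2 -1.1]
turn 0.009 then shift [0.033 0.025 0.031]
```

View pics/w2z.png

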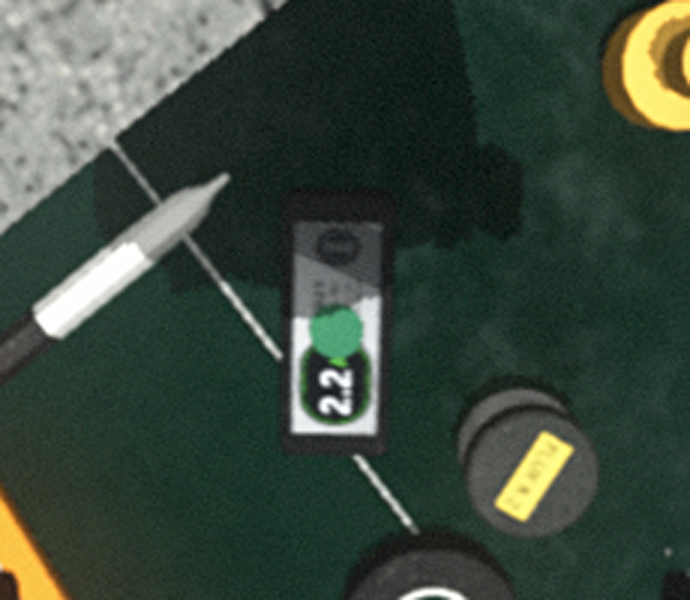

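```bash
python3 - <<'E'
from h import *
f0=cv2.imread('pics/w2.png');c=np.load('w2.npy',allow_pickle=True).item()
H,S,V=chan(f0)
f=lambda p:(np.array(p)+.5)/3-.5+[170,80]
h=onz(c,f([(293,222),(383,222),(291,432),(378,436)]),.03)
print(h.round(4),h.mean(0).round(4))
for a,b in((0,2),(1,3)): d=h[b]-h[a]; print(np.arctan2(d[1],d[0])%np.pi)
g=box((H>60)&(H<90)&(S>110)&(V>90),265,175,300,205); g=cv2.morphologyEx(g.astype(np.uint8),cv2.MORPH_OPEN,np.ones((3,3)))
n,l,st,ce=cv2.connectedComponentsWithStats(g); i=1+np.argmax(st[1:,4]); print(ce[i],st[i],onz(c,ce[i],.03))
e=onz(c,f([(283,190),(393,192),(284,452),(385,453)]),.03); print(e.round(4),e.mean(0))
E
```

```text
[[ 0.4249 -0.1829]
 [ 0.4421 -0.1598]
 [ 0.4802 -0.2259]
 [ 0.4988 -0.2033]] [ 0.4615 -0.193 ]
2.479873394641277
2.4870726386677102
[281.73972603 190.66666667] [274 183  16  16 219] [[ 0.46212973 -0.19345855]]
[[ 0.4149 -0.1793]
 [ 0.4363 -0.1517]
 [ 0.4843 -0.2321]
 [ 0.505  -0.205 ]] [ 0.46017163 -0.19200193]
```

```bash
python3 -c "
from h import *
plan(.4618,-.1932,.005,2.485)"
```

```text
t 4.38 pos [ 0.4607 -0.192   0.2314] rot [3.1411e+00 2.0000e-04 2.5010e+00] grip 0.0854 F [0.2 0.3 0.7]
turn 0.183 then shift [-0.032 -0.006  4.529]
```

servo_tool:
  targets:
    - [[-0.03,-0.006,0.7],0.18]
    - [[0,0,0.8],0]
    - [[0,0,0.8],0]
    - [[0,0,0.8],0]
    - [[0,0,0.6],0]
    - [[0,0,0.4],0]
    - [[0,0,0.3],0]
    - [[0,0,0.13],0]
    - [[0,0,0],0]

```text
clock: 5.5
position: [0.4612, -0.1941, 0.0048]
tool_rot: [3.142, -0.0, 2.484]
force: [-0.4, -1.3, -0.4]
grip_width: 0.0856
```

servo_tool:
  targets:
    - [[0,0,0],0]
    - [[0,0,0],0]
    - [[0,0,0],0]
    - [[0,0,0],0]
    - [[0,0,0],0]
  gripper: -1
  newtons: 50

```text
clock: 6.12
position: [0.4614, -0.1942, 0.0053]
tool_rot: [3.141, 0.001, 2.483]
force: [-0.9, 1.3, 8.7]
grip_width: 0.036
```

servo_tool:
  targets:
    - [[0,0,-0.3],0]
    - [[0,0,-0.8],0]
    - [[0,0,-0.9],0]
    - [[0,0,-0.9],0]
    - [[0,0,-0.6],0]

```text
clock: 6.75
position: [0.4611, -0.1943, 0.1826]
tool_rot: [3.141, 0.002, 2.483]
force: [0.2, -0.4, -2.9]
grip_width: 0.0358
```

```bash
python3 -c "
from h import *
plan(.641,-.0635,.18,2.967)"
```

```text
t 6.75 pos [ 0.4611 -0.1943  0.1826] rot [3.1406e+00 1.7000e-03 2.4833e+00] grip 0.0358 F [ 0.2 -0.4 -2.9]
turn -5.543 then shift [-3.089  3.201  0.053]
```

servo_tool:
  targets:
    - [[0,0,0],-0.9]
    - [[0,0,0],-0.93]
    - [[0,0,0],-0.93]
    - [[0,0,0],-0.93]
    - [[0,0,0],-0.93]
    - [[0,0,0],-0.92]
    - [[-0.62,0.64,0],0]
    - [[-0.62,0.64,0],0]
    - [[-0.62,0.64,0],0]
    - [[-0.62,0.64,0],0]
    - [[-0.61,0.64,0],0]
    - [[0,0,0],0]

```text
clock: 8.25
position: [0.6425, -0.0605, 0.18]
tool_rot: [3.141, 0.0, 2.971]
force: [-1.0, 0.1, -3.0]
grip_width: 0.036
```

servo_tool:
  targets:
    - [[0,0,0],0]

```text
clock: 8.38
position: [0.6404, -0.0639, 0.1802]
tool_rot: [-3.141, -0.001, 2.967]
force: [-0.7, -1.1, -2.6]
grip_width: 0.036
```

```bash
python3 - <<'E'
from h import *
plan(.641,-.0635,.18,2.967)
c=bot.get_calibration('wrist');f=bot.grab_frame('wrist');cv2.imwrite('pics/w3.png',f)
np.save('w3.npy',c,allow_pickle=True)
cv2.imwrite('pics/w3z.png',cv2.resize(f[60:330,150:410],None,fx=2.2,fy=2.2,interpolation=cv2.INTER_CUBIC))
E
```

```text
t 8.38 pos [ 0.6404 -0.0639  0.1802] rot [-3.1408e+00 -5.0000e-04  2.9667e+00] grip 0.036 F [-0.7 -1.1 -2.6]
turn -0.003 then shift [-0.01   0.011  0.004]
```

View pics/w3z.png

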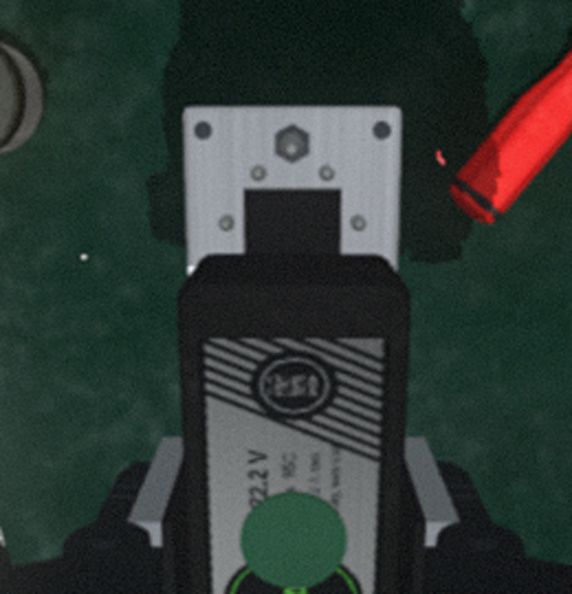

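```bash
python3 - <<'E'
from h import *
c=np.load('w3.npy',allow_pickle=True).item()
f=lambda p:(np.array(p)+.5)/2.2-.5+[150,60]
print('dot',onz(c,f((294,540)),.205))
h=onz(c,f([(203,130),(382,130)]),.016); print(h,h.mean(0)+.067*np.array([-np.cos(2.967),-np.sin(2.967)]))
e=onz(c,f([(182,292),(408,292)]),.205);print('pack edges near end',e,e.mean(0))
u=np.array([np.sin(2.967),-np.cos(2.967)]);p=np.array([.641,-.0635])
print((e.mean(0)-p)@u,(onz(c,f((294,540)),.205)[0]-p)@u, (h.mean(0)-p)@u)
E
```

```text
dot [[ 0.64058374 -0.06314769]]
[[ 0.56896573 -0.08540406]
 [ 0.58084252 -0.01828586]] [ 0.64088555 -0.06348333]
pack edges near end [[ 0.5955441  -0.07270347]
 [ 0.60160811 -0.03843738]] [ 0.5985761  -0.05557042]
0.00043969820773710007 0.00027465092161649973 -3.462767392179362e-06
```

servo_tool:
  targets:
    - [[-0.01,0.0,0.5],0]
    - [[0,0,0.7],0]
    - [[0,0,0.7],0]
    - [[0,0,0.5],0]
    - [[0,0,0.3],0]
    - [[0,0,0.2],0]
    - [[0,0,0.1],0]
    - [[0,0,0],0]

```text
clock: 9.43
position: [0.6417, -0.0636, 0.0301]
tool_rot: [3.142, 0.0, 2.967]
force: [0.1, -0.6, -3.5]
grip_width: 0.036
```

servo_tool:
  targets:
    - [[0,0,0.06],0]
    - [[0,0,0.06],0]
    - [[0,0,0.03],0]
    - [[0,0,0],0]

```text
clock: 9.93
position: [0.6414, -0.0636, 0.0222]
tool_rot: [-3.142, -0.0, 2.967]
force: [0.5, -0.1, -3.0]
grip_width: 0.0357
```

servo_tool:
  targets:
    - [[0,0,0.03],0]
    - [[0,0,0],0]

```text
clock: 10.18
position: [0.6417, -0.0636, 0.0214]
tool_rot: [3.141, 0.0, 2.967]
force: [-4.1, 0.2, 7.3]
grip_width: 0.0356
```

Contact. Release and rise.

servo_tool:
  targets:
    - [[0,0,0],0]
    - [[0,0,0],0]
    - [[0,0,0],0]
    - [[0,0,0],0]
  gripper: 0.6

```text
clock: 10.68
position: [0.6415, -0.0636, 0.0208]
tool_rot: [-3.142, -0.0, 2.967]
force: [0.9, -0.7, -0.4]
grip_width: 0.0686
```

servo_tool:
  targets:
    - [[0,0,-0.4],0]
    - [[0,0,-0.8],0]
    - [[0,0,-0.9],0]
    - [[0,0,-0.9],0]
    - [[0,0,-0.9],0]
    - [[0,0,-0.6],0]
    - [[0,0,0],0]
  gripper: 1

```text
clock: 11.55
position: [0.6424, -0.0638, 0.2497]
tool_rot: [3.141, 0.005, 2.967]
force: [0.3, -0.2, -0.6]
grip_width: 0.0852
```

```bash
python3 - <<'E'
from h import *
plan(.4876,-.3684,.23,2.967)
c=bot.get_calibration('wrist');f=bot.grab_frame('wrist');cv2.imwrite('pics/w4.png',f)
np.save('w4.npy',c,allow_pickle=True)
cv2.imwrite('pics/w4z.png',cv2.resize(f[90:300,190:380],None,fx=2.8,fy=2.8,interpolation=cv2.INTER_CUBIC))
E
```

```text
t 11.55 pos [ 0.6424 -0.0638  0.2497] rot [3.1407 0.005  2.9667] grip 0.0852 F [ 0.3 -0.2 -0.6]
turn -0.003 then shift [ 1.991 -6.537  0.394]
```

View pics/w4z.png

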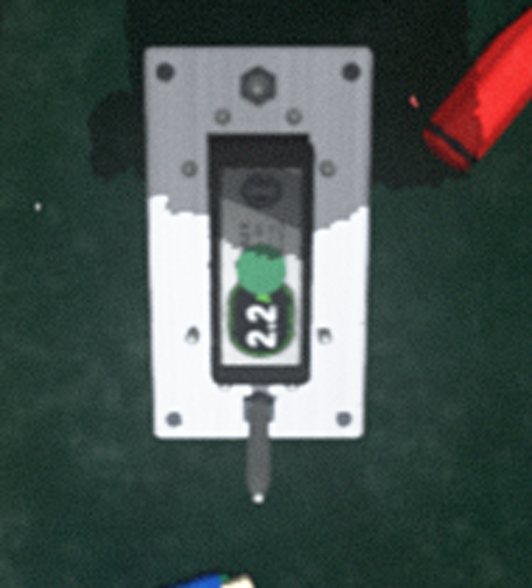

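servo_tool:
  targets:
    - [[0.22,-0.73,0],0]
    - [[0.22,-0.73,0],0]
    - [[0.22,-0.73,0.05],0]
    - [[0.22,-0.73,0.05],0]
    - [[0.22,-0.73,0.05],0]
    - [[0.22,-0.73,0.05],0]
    - [[0.22,-0.73,0.05],0]
    - [[0.22,-0.73,0.05],0]
    - [[0.22,-0.69,0.09],0]
    - [[0,0,0],0]
    - [[0,0,0],0]

```text
clock: 12.98
position: [0.4873, -0.3673, 0.226]
tool_rot: [3.141, -0.001, 2.967]
force: [0.8, 0.8, -0.5]
grip_width: 0.0853
```

```bash
python3 - <<'E'
from h import *
plan(.4876,-.3684,.23,2.967)
c=bot.get_calibration('wrist');f=bot.grab_frame('wrist');cv2.imwrite('pics/w5.png',f)
np.save('w5.npy',c,allow_pickle=True)
H,S,V=chan(f)
rect(c,box((H>8)&(H<25)&(S>110)&(V>60),0,0,560,300),.008,5,3)
st=box((S<70)&(V>90),260,110,320,280);rect(c,st,.008,15)
print(bot.observe()['qpos'][6])
E
```

```text
t 12.97 pos [ 0.4873 -0.3673  0.226 ] rot [ 3.1410e+00 -5.0000e-04  2.9671e+00] grip 0.0853 F [ 0.8  0.8 -0.5]
turn 0.001 then shift [-0.009 -0.02  -0.079]
c [ 487.9 -367.4] size [ 56.1 145.2] yaw 2.968 px [254 113] [309 252]
c [ 488.5 -367.4] size [25.3 76.2] yaw 2.967 px [270 149] [294 222]
2.064092819695706
```

View pics/w5.png

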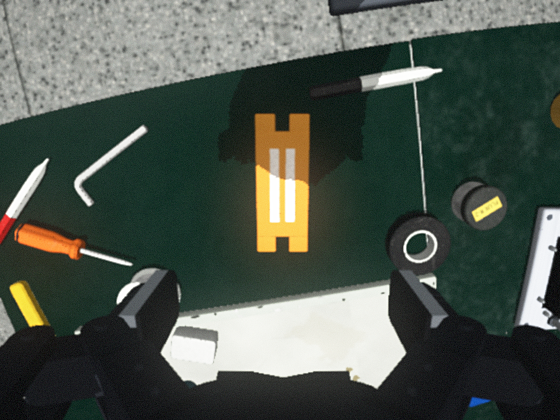

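servo_tool:
  targets:
    - [[-0.012,0,0.6],0]
    - [[0,0,0.8],0]
    - [[0,0,0.8],0]
    - [[0,0,0.8],0]
    - [[0,0,0.7],0]
    - [[0,0,0.4],0]
    - [[0,0,0.2],0]
    - [[0,0,0.14],0]

```text
clock: 14.02
position: [0.4884, -0.3681, 0.0046]
tool_rot: [-3.141, 0.001, 2.967]
force: [-0.5, -0.6, 1.2]
grip_width: 0.0859
```

servo_tool:
  targets:
    - [[0,0,0],0]
    - [[0,0,0],0]
    - [[0,0,0],0]
  gripper: 0.45

```text
clock: 14.4
position: [0.4882, -0.3682, 0.0049]
tool_rot: [-3.141, 0.001, 2.967]
force: [-0.1, -0.3, -0.5]
grip_width: 0.0621
```

servo_tool:
  targets:
    - [[0,0,0.02],0]
    - [[0,0,0.02],0]
    - [[0,0,0],0]

```text
clock: 14.78
position: [0.4878, -0.368, 0.0022]
tool_rot: [3.142, -0.0, 2.967]
force: [-0.2, -0.6, 0.3]
grip_width: 0.0618
```

servo_tool:
  targets:
    - [[0,0,0.04],0]
    - [[0,0,0],0]

```text
clock: 15.02
position: [0.4878, -0.368, 0.0001]
tool_rot: [3.142, -0.0, 2.967]
force: [0.0, 0.4, 0.3]
grip_width: 0.0618
```

servo_tool:
  targets:
    - [[0,0,0.03],0]
    - [[0,0,0],0]

```text
clock: 15.28
position: [0.4879, -0.368, -0.0013]
tool_rot: [3.142, -0.0, 2.967]
force: [0.8, -0.5, -0.2]
grip_width: 0.0621
```

servo_tool:
  targets:
    - [[0,0,0.03],0]
    - [[0,0,0.0],0]

```text
clock: 15.52
position: [0.4878, -0.368, -0.0028]
tool_rot: [3.142, -0.0, 2.967]
force: [0.1, 0.1, -0.1]
grip_width: 0.0617
```

servo_tool:
  targets:
    - [[0,0,0.03],0]
    - [[0,0,0],0]

```text
clock: 15.78
position: [0.4878, -0.368, -0.0043]
tool_rot: [3.142, -0.0, 2.967]
force: [0.6, -0.0, 0.7]
grip_width: 0.0619
```

servo_tool:
  targets:
    - [[0,0,0],0]
    - [[0,0,0],0]
    - [[0,0,0],0]
  gripper: -1
  newtons: 40

```text
clock: 16.15
position: [0.4882, -0.3683, -0.0034]
tool_rot: [-3.141, 0.001, 2.967]
force: [-1.8, 2.1, 13.7]
grip_width: 0.0531
```

servo_tool:
  targets:
    - [[0,0,-0.2],0]
    - [[0,0,-0.5],0]
    - [[0,0,-0.8],0]
    - [[0,0,-0.9],0]
    - [[0,0,-0.9],0]
    - [[0,0,-0.6],0]
    - [[0,0,0],0]

```text
clock: 17.02
position: [0.4887, -0.3686, 0.1935]
tool_rot: [-3.14, 0.004, 2.967]
force: [0.3, -0.2, -1.4]
grip_width: 0.0528
```

```bash
python3 - <<'E'
from h import *
plan(.641,-.0635,.195,2.967)
c=bot.get_calibration('wrist');f=bot.grab_frame('wrist');cv2.imwrite('pics/w6.png',f)
np.save('w6.npy',c,allow_pickle=True)
E
```

```text
t 17.02 pos [ 0.4887 -0.3686  0.1935] rot [-3.1402  0.0038  2.9669] grip 0.0528 F [ 0.3 -0.2 -1.4]
turn -0.002 then shift [-1.94   6.539 -0.03 ]
```

View pics/w6.png

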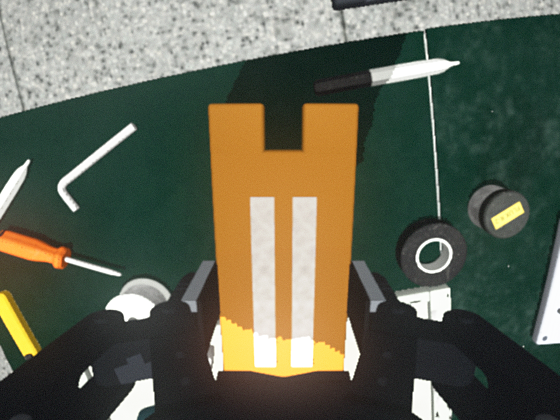

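servo_tool:
  targets:
    - [[-0.21,0.72,0],0]
    - [[-0.21,0.72,0],0]
    - [[-0.21,0.72,0],0]
    - [[-0.21,0.72,0],0]
    - [[-0.22,0.73,0],0]
    - [[-0.22,0.73,0],0]
    - [[-0.22,0.73,0],0]
    - [[-0.22,0.73,0],0]
    - [[-0.22,0.74,0],0]
    - [[0,0,0],0]
    - [[0,0,0],0]

```text
clock: 18.45
position: [0.6395, -0.0634, 0.1899]
tool_rot: [-3.141, -0.001, 2.967]
force: [-0.2, -0.4, -0.5]
grip_width: 0.0525
```

```bash
python3 - <<'E'
from h import *
plan(.641,-.0635,.195,2.967)
c=bot.get_calibration('wrist');f=bot.grab_frame('wrist');cv2.imwrite('pics/w7.png',f)
np.save('w7.npy',c,allow_pickle=True)
z=bot.observe()['position'][2]+.0034+.008
H,S,V=chan(f)
m=box((H>8)&(H<25)&(S>110)&(V>60),150,60,420,260)
k=rect(c,m,z,5,3)
P=onz(c,k[:,0],z)-[.641,-.0635]; t=2.967
a=P@[np.cos(t),np.sin(t)]; b=P@[np.sin(t),-np.cos(t)]
print('max along',a.max(), 'y centre at along~.05', [b[(a>.06)&(a<.068)].min(), b[(a>.06)&(a<.068)].max()])
E
```

```text
t 18.45 pos [ 0.6395 -0.0634  0.1899] rot [-3.1408e+00 -1.5000e-03  2.9667e+00] grip 0.0525 F [-0.2 -0.4 -0.5]
turn -0.003 then shift [-0.029  0.004 -0.102]
c [597.6 -55.4] size [54.  59.5] yaw 2.967 px [208 103] [358 259]
max along 0.07393821929219249 y centre at along~.05 [np.float64(-0.02655165954165951), np.float64(0.027392176953209772)]
```

View pics/w7.png

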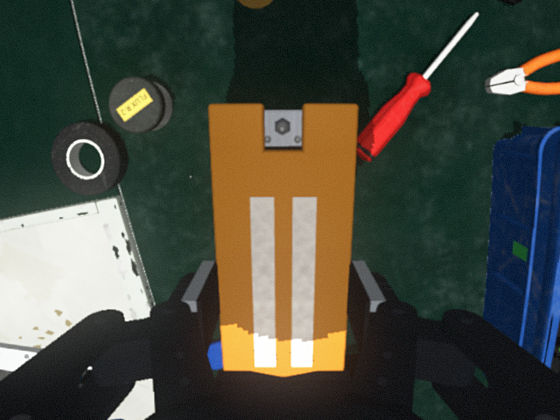

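servo_tool:
  targets:
    - [[-0.03,0,0.3],0]
    - [[0,0,0.5],0]
    - [[0,0,0.4],0]
    - [[0,0,0.25],0]
    - [[0,0,0],0]
    - [[0,0,0],0]

```text
clock: 19.25
position: [0.642, -0.0633, 0.1188]
tool_rot: [3.142, 0.001, 2.967]
force: [-0.2, -0.5, -1.9]
grip_width: 0.0528
```

```bash
python3 - <<'E'
from h import *
plan(.641,-.0635,.0426,2.967)
f=bot.grab_frame('wrist');cv2.imwrite('pics/w8.png',f)
E
```

```text
t 19.25 pos [ 0.642  -0.0633  0.1188] rot [3.1415e+00 8.0000e-04 2.9668e+00] grip 0.0528 F [-0.2 -0.5 -1.9]
turn -0.003 then shift [ 0.019 -0.007  1.525]
```

View pics/w8.png

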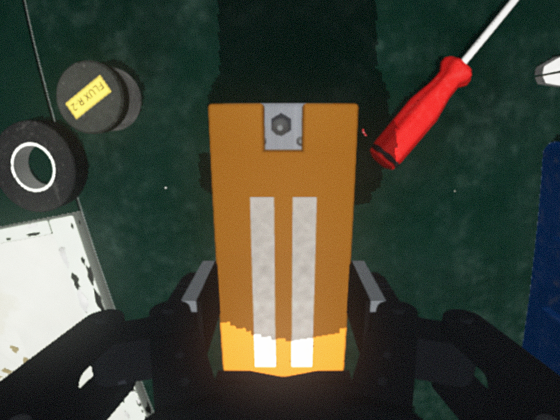

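servo_tool:
  targets:
    - [[0.012,-0.012,0.2],0]
    - [[0,0,0.3],0]
    - [[0,0,0.3],0]
    - [[0,0,0.25],0]
    - [[0,0,0.2],0]
    - [[0,0,0.12],0]
    - [[0,0,0.06],0]
    - [[0,0,0.03],0]
    - [[0,0,0],0]

```text
clock: 20.42
position: [0.6411, -0.0636, 0.0455]
tool_rot: [3.142, 0.0, 2.967]
force: [0.5, -0.7, 0.0]
grip_width: 0.0525
```

servo_tool:
  targets:
    - [[0,0,0.03],0]
    - [[0,0,0.02],0]
    - [[0,0,0],0]

```text
clock: 20.8
position: [0.641, -0.0636, 0.0428]
tool_rot: [-3.142, -0.0, 2.967]
force: [0.9, -0.6, -1.5]
grip_width: 0.0525
```

servo_tool:
  targets:
    - [[0,0,0.02],0]
    - [[0,0,0],0]

```text
clock: 21.05
position: [0.6411, -0.0636, 0.0425]
tool_rot: [3.141, 0.0, 2.967]
force: [-4.9, 0.0, 11.3]
grip_width: 0.0527
```

Contact on the thick pack. Release, rise, look.

servo_tool:
  targets:
    - [[0,0,0],0]
    - [[0,0,0],0]
    - [[0,0,0],0]
    - [[0,0,0],0]
  gripper: 1

```text
clock: 21.55
position: [0.641, -0.0636, 0.0417]
tool_rot: [-3.142, -0.0, 2.967]
force: [0.9, -0.0, 0.3]
grip_width: 0.0857
```

servo_tool:
  targets:
    - [[0,0,-0.4],0]
    - [[0,0,-0.8],0]
    - [[0,0,-0.9],0]
    - [[0,0,-0.9],0]
    - [[0,0,-0.9],0]
    - [[0,0,-0.2],0]
    - [[0,0,0],0]

```text
clock: 22.42
position: [0.6411, -0.0636, 0.2478]
tool_rot: [3.141, 0.001, 2.967]
force: [0.3, -0.6, -0.7]
grip_width: 0.0855
```

```bash
python3 - <<'E'
from h import *
plan(.461,.18,.25,2.6)
c=bot.get_calibration('wrist');f=bot.grab_frame('wrist');cv2.imwrite('pics/w9.png',f)
np.save('w9.npy',c,allow_pickle=True)
H,S,V=chan(f)
rect(c,box((H>8)&(H<25)&(S>110)&(V>60),200,80,360,290),.054,5,3)
cv2.imwrite('pics/w9z.png',cv2.resize(f[80:300,190:380],None,fx=2.7,fy=2.7,interpolation=cv2.INTER_CUBIC))
E
```

```text
t 22.43 pos [ 0.6411 -0.0636  0.2478] rot [3.1412e+00 1.4000e-03 2.9669e+00] grip 0.0855 F [ 0.3 -0.6 -0.7]
turn 4.205 then shift [ 5.597  2.317 -0.043]
c [641.  -62.5] size [ 54.8 144. ] yaw 2.966 px [254 112] [312 259]
```

View pics/w9z.png

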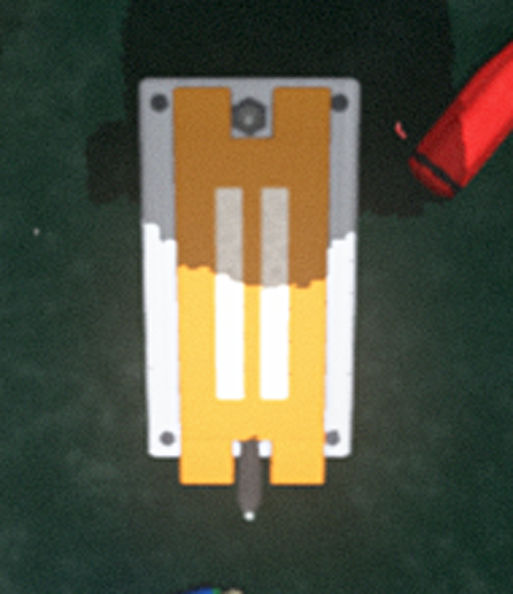

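servo_tool:
  targets:
    - [[0,0,0],0.84]
    - [[0,0,0],0.84]
    - [[0,0,0],0.84]
    - [[0,0,0],0.84]
    - [[0,0,0],0.84]
    - [[0.8,0.33,0.08],0]
    - [[0.8,0.33,0.06],0]
    - [[0.8,0.33,0.06],0]
    - [[0.8,0.33,0.06],0]
    - [[0.8,0.33,0.06],0]
    - [[0.8,0.33,0.06],0]
    - [[0.8,0.33,0.06],0]

```text
clock: 23.98
position: [0.4589, 0.1804, 0.2237]
tool_rot: [-3.14, -0.001, 2.601]
force: [0.2, 0.8, 0.5]
grip_width: 0.0855
```

servo_tool:
  targets:
    - [[0,0,0],0]
    - [[0,0,0],0]

```text
clock: 24.22
position: [0.4604, 0.1792, 0.2242]
tool_rot: [-3.14, -0.0, 2.601]
force: [0.6, -0.2, -0.4]
grip_width: 0.0853
```

```bash
python3 - <<'E'
from h import *
plan(.461,.18,.23,2.6)
c=bot.get_calibration('wrist');f=bot.grab_frame('wrist');cv2.imwrite('pics/w10.png',f)
np.save('w10.npy',c,allow_pickle=True)
cv2.imwrite('pics/w10z.png',cv2.resize(f[80:280,170:400],None,fx=3,fy=3,interpolation=cv2.INTER_CUBIC))
E
```

```text
t 24.23 pos [0.4604 0.1792 0.2242] rot [-3.1403e+00 -3.0000e-04  2.6005e+00] grip 0.0853 F [ 0.6 -0.2 -0.4]
turn 0.006 then shift [-0.003  0.02  -0.116]
```

View pics/w10z.png

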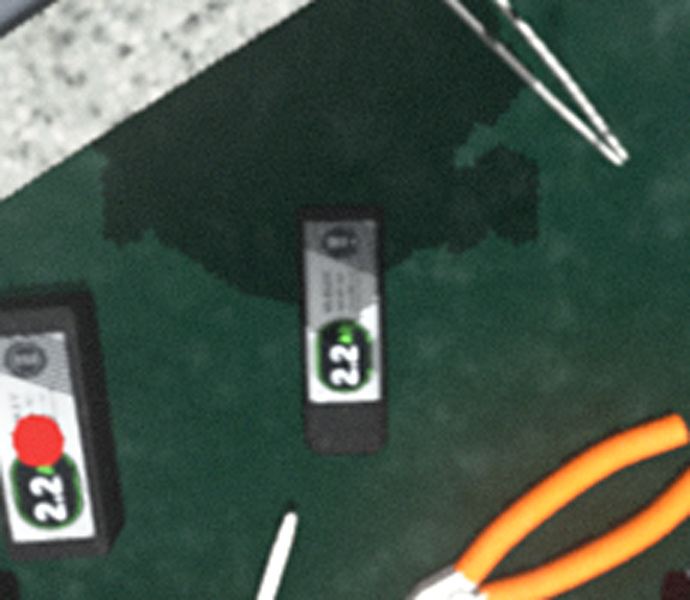

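```bash
python3 - <<'E'
from h import *
f0=cv2.imread('pics/w10.png');c=np.load('w10.npy',allow_pickle=True).item()
f=lambda p:(np.array(p)+.5)/3-.5+[170,80]
h=onz(c,f([(301,206),(382,206),(305,453),(386,453)]),.019)
print(h.round(4),h.mean(0).round(4),np.linalg.norm(h[0]-h[2]),np.linalg.norm(h[0]-h[1]))
for a,b in((0,2),(1,3)): d=h[b]-h[a]; print(np.arctan2(d[1],d[0])%np.pi)
l=onz(c,f([(305,220),(379,219),(310,402),(381,402)]),.019)
print(l.mean(0))
for a,b in((0,2),(1,3)): d=l[b]-l[a]; print(np.arctan2(d[1],d[0])%np.pi)
z=cv2.imread('pics/w10z.png'); 
g=cv2.cvtColor(cv2.convertScaleAbs(z[180:480,270:420],alpha=2.5,beta=0),cv2.COLOR_BGR2BGR) if 0 else cv2.convertScaleAbs(z[180:480,270:420],alpha=3)
cv2.imwrite('pics/w10e.png',cv2.resize(g,None,fx=2,fy=2))
E
```

```text
[[0.4209 0.189 ]
 [0.4343 0.2113]
 [0.4926 0.1465]
 [0.5069 0.1702]] [0.4637 0.1793] 0.08336603318391066 0.02607046109160128
2.607505837537437
2.6265226029421798
[0.45781852 0.18286219]
2.619857673570129
2.620324803144433
```

View pics/w10e.png

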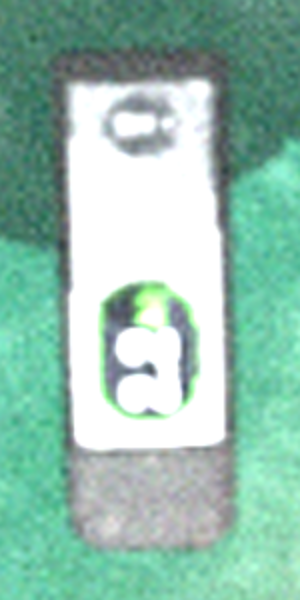

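```bash
python3 -c "
from h import *
plan(.4635,.1794,.003,2.617)"
```

```text
t 24.27 pos [0.4607 0.1789 0.2243] rot [-3.1406e+00 -1.0000e-04  2.5996e+00] grip 0.0856 F [ 0.2 -0.5 -0.3]
turn -0.199 then shift [-0.043  0.038  4.427]
```

servo_tool:
  targets:
    - [[0,0,0.5],-0.2]
    - [[-0.045,0.035,0.8],0]
    - [[0,0,0.8],0]
    - [[0,0,0.8],0]
    - [[0,0,0.7],0]
    - [[0,0,0.4],0]
    - [[0,0,0.25],0]
    - [[0,0,0.15],0]
    - [[0,0,0.02],0]
    - [[0,0,0],0]
  gripper: 0.4

```text
clock: 25.52
position: [0.4637, 0.1801, 0.0043]
tool_rot: [3.141, 0.0, 2.618]
force: [-0.4, 1.1, 0.0]
grip_width: 0.0599
```

servo_tool:
  targets:
    - [[0,0,0],0]
    - [[0,0,0],0]
    - [[0,0,0],0]
    - [[0,0,0],0]
  gripper: -1
  newtons: 40

```text
clock: 26.02
position: [0.4635, 0.1802, 0.0043]
tool_rot: [3.141, 0.0, 2.618]
force: [-1.7, 0.1, 10.7]
grip_width: 0.0278
```

servo_tool:
  targets:
    - [[0,0,-0.3],0]
    - [[0,0,-0.8],0]
    - [[0,0,-0.9],0]
    - [[0,0,-0.9],0]
    - [[0,0,-0.9],0]
    - [[0,0,0],0]

```text
clock: 26.78
position: [0.4645, 0.1806, 0.1974]
tool_rot: [3.136, 0.003, 2.618]
force: [0.0, 0.4, -1.0]
grip_width: 0.0279
```

```bash
python3 -c "
from h import *
plan(.641,-.0635,.19,2.967)"
```

```text
t 26.77 pos [0.4645 0.1806 0.1974] rot [3.1364e+00 2.6000e-03 2.6178e+00] grip 0.0279 F [ 0.   0.4 -1. ]
turn -4.002 then shift [-4.324 -4.195  0.147]
```

servo_tool:
  targets:
    - [[0,0,0],-0.8]
    - [[0,0,0],-0.8]
    - [[0,0,0],-0.8]
    - [[0,0,0],-0.8]
    - [[0,0,0],-0.8]
    - [[-0.72,-0.7,0],0]
    - [[-0.72,-0.7,0],0]
    - [[-0.72,-0.7,0],0]
    - [[-0.72,-0.7,0],0]
    - [[-0.72,-0.7,0],0]
    - [[-0.72,-0.7,0],0]
    - [[0,0,0],0]

```text
clock: 28.28
position: [0.6399, -0.0684, 0.1928]
tool_rot: [-3.14, -0.001, 2.962]
force: [-0.8, 0.9, -2.4]
grip_width: 0.0277
```

servo_tool:
  targets:
    - [[0,0,0],0]

```text
clock: 28.4
position: [0.6389, -0.0639, 0.1931]
tool_rot: [3.141, -0.001, 2.967]
force: [-0.0, 0.7, -0.8]
grip_width: 0.0276
```

```bash
python3 - <<'E'
from h import *
plan(.641,-.0633,.0583,2.967)
c=bot.get_calibration('wrist');f=bot.grab_frame('wrist');cv2.imwrite('pics/w11.png',f)
np.save('w11.npy',c,allow_pickle=True)
E
```

```text
t 28.4 pos [ 0.6389 -0.0639  0.1931] rot [ 3.1414e+00 -1.5000e-03  2.9669e+00] grip 0.0276 F [-0.   0.7 -0.8]
turn -0.001 then shift [-0.039  0.019  2.696]
```

View pics/w11.png

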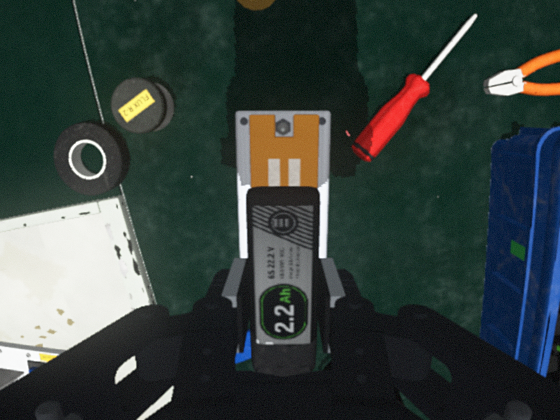

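```bash
python3 - <<'E'
from h import *
c=np.load('w11.npy',allow_pickle=True).item()
f=cv2.imread('pics/w11.png')
cv2.imwrite('pics/w11z.png',cv2.convertScaleAbs(cv2.resize(f[175:385,230:340],None,fx=2.8,fy=2.8,interpolation=cv2.INTER_CUBIC),alpha=2.2))
t=2.967;z=.1931+.0147
for p in [(283,187),(283,192),(283,205),(284,373)]:
    q=onz(c,p,z)[0]-[.6389,-.0639]; print(p,q@[np.cos(t),np.sin(t)],q@[np.sin(t),-np.cos(t)])
E
```

```text
(283, 187) 0.042560275725041105 0.0006634218184888776
(283, 192) 0.04069705734252505 0.0006628768030816405
(283, 205) 0.035790459983686934 0.0006614426622969018
(284, 373) -0.03913942609904098 0.0010738932462918446
```

View pics/w11z.png

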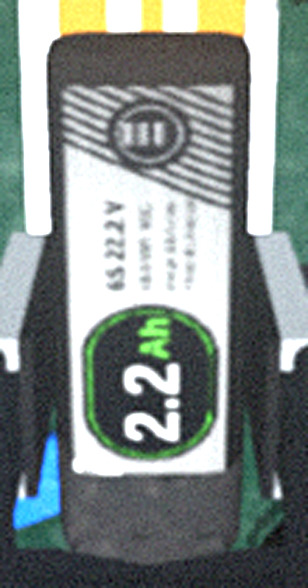

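servo_tool:
  targets:
    - [[-0.04,0.015,0.3],0]
    - [[0,0,0.6],0]
    - [[0,0,0.6],0]
    - [[0,0,0.5],0]
    - [[0,0,0.3],0]
    - [[0,0,0.2],0]
    - [[0,0,0.1],0]
    - [[0,0,0],0]

```text
clock: 29.45
position: [0.6418, -0.0639, 0.064]
tool_rot: [3.142, 0.0, 2.967]
force: [-1.0, -0.6, -1.4]
grip_width: 0.0281
```

servo_tool:
  targets:
    - [[0,0,0.05],0]
    - [[0,0,0.02],0]
    - [[0,0,0],0]

```text
clock: 29.82
position: [0.6417, -0.0639, 0.0604]
tool_rot: [3.142, 0.0, 2.967]
force: [-0.3, -0.3, -0.7]
grip_width: 0.0277
```

servo_tool:
  targets:
    - [[0.01,0,0.025],0]
    - [[0,0,0.01],0]
    - [[0,0,0],0]

```text
clock: 30.2
position: [0.6412, -0.0638, 0.0585]
tool_rot: [-3.142, -0.0, 2.967]
force: [-0.6, 0.6, -1.0]
grip_width: 0.0277
```

servo_tool:
  targets:
    - [[0,0,0.015],0]
    - [[0,0,0],0]

```text
clock: 30.45
position: [0.6412, -0.0638, 0.0584]
tool_rot: [3.141, 0.0, 2.967]
force: [-4.4, 0.3, 10.0]
grip_width: 0.0276
```

servo_tool:
  targets:
    - [[0,0,0],0]
    - [[0,0,0],0]
    - [[0,0,0],0]
    - [[0,0,0],0]
  gripper: 0.4

```text
clock: 30.95
position: [0.6412, -0.0638, 0.0578]
tool_rot: [-3.142, -0.0, 2.967]
force: [0.1, 0.6, 0.4]
grip_width: 0.0596
```

servo_tool:
  targets:
    - [[0,0,-0.4],0]
    - [[0,0,-0.8],0]
    - [[0,0,-0.9],0]
    - [[0,0,-0.9],0]
    - [[0,0,-0.8],0]
    - [[0,0,0],0]
    - [[0,0,0],0]
  gripper: 1

```text
clock: 31.82
position: [0.6409, -0.0638, 0.2483]
tool_rot: [3.141, 0.0, 2.967]
force: [1.0, -0.6, -1.3]
grip_width: 0.0854
```

```bash
python3 - <<'E'
from h import *
plan(.4807,.3795,.25,.243)
c=bot.get_calibration('wrist');f=bot.grab_frame('wrist');cv2.imwrite('pics/w12.png',f)
np.save('w12.npy',c,allow_pickle=True)
cv2.imwrite('pics/w12z.png',cv2.resize(f[80:300,190:380],None,fx=2.7,fy=2.7,interpolation=cv2.INTER_CUBIC))
print(bot.observe()['qpos'])
E
```

```text
t 31.82 pos [ 0.6409 -0.0638  0.2483] rot [3.1414e+00 3.0000e-04 2.9670e+00] grip 0.0854 F [ 1.  -0.6 -1.3]
turn -4.786 then shift [ 0.978  9.376 -0.034]
[-0.14354018  0.54846748  0.23198573  1.53736065 -0.13689298  1.0724332
  1.51745319]
```

View pics/w12z.png

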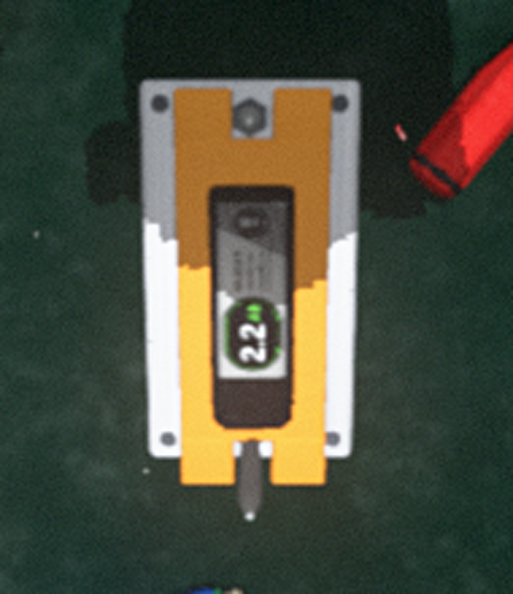

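```bash
python3 - <<'E'
from h import *
c=np.load('w12.npy',allow_pickle=True).item()
f=lambda p:(np.array(p)+.5)/2.7-.5+[190,80]
t=2.967
for p in [(252,186),(252,428),(211,300),(294,300)]:
    q=onz(c,f(p),.073)[0]-[.641,-.0635]; print(p,q@[np.cos(t),np.sin(t)],q@[np.sin(t),-np.cos(t)])
E
```

```text
(252, 186) 0.040718899031140406 0.0006879723571762299
(252, 428) -0.042743113070011864 0.0006715413604190564
(211, 300) 0.0027320880752114774 -0.013114588997291761
(294, 300) 0.002718520255002929 0.014813759462619001
```

servo_tool:
  targets:
    - [[0,0,0],-0.96]
    - [[0,0,0],-0.96]
    - [[0,0,0],-0.96]
    - [[0,0,0],-0.96]
    - [[0,0,0],-0.95]
    - [[0.3,0.9,0],0]
    - [[0.3,0.9,0],0]
    - [[0.3,0.95,0],0]
    - [[0.08,0.95,0],0]
    - [[0,0.95,0],0]
    - [[0,0.95,0],0]
    - [[0,0.95,0],0]

```text
clock: 33.38
position: [0.5138, 0.2434, 0.2471]
tool_rot: [-3.141, -0.001, -2.898]
force: [0.2, 0.1, 0.2]
grip_width: 0.0852
```

servo_tool:
  targets:
    - [[0,0.95,0.1],0]
    - [[0,0.95,0.1],0]
    - [[0,0.93,0.1],0]
    - [[0,0,0],0]
    - [[0,0,0],0]
    - [[0,0,0],0]

```text
clock: 34.12
position: [0.4811, 0.3783, 0.2327]
tool_rot: [-3.141, -0.0, -2.9]
force: [0.3, -0.7, -0.0]
grip_width: 0.0855
```

```bash
python3 - <<'E'
from h import *
plan(.4807,.3795,.235,.243)
c=bot.get_calibration('wrist');f=bot.grab_frame('wrist');cv2.imwrite('pics/w13.png',f)
np.save('w13.npy',c,allow_pickle=True)
H,S,V=chan(f)
rect(c,box((S<70)&(V>85),215,80,350,275),.010,5,3)
E
```

```text
t 34.12 pos [0.4811 0.3783 0.2327] rot [-3.1410e+00 -2.0000e-04 -2.8998e+00] grip 0.0855 F [ 0.3 -0.7 -0. ]
turn -0.014 then shift [ 0.002  0.026 -0.046]
c [485.9 389.9] size [101.4 164.8] yaw 0.09 px [240 112] [338 267]
```

View pics/w13.png

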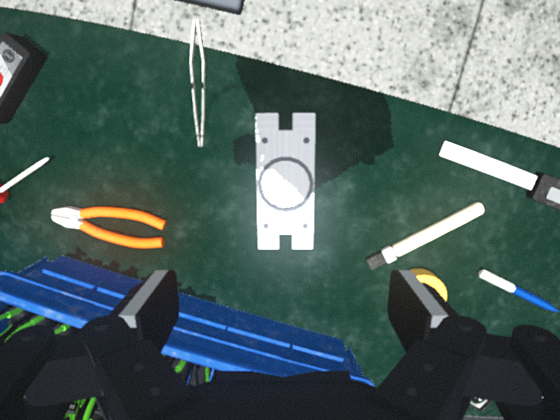

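```bash
python3 - <<'E'
from h import *
f=cv2.imread('pics/w13.png');c=np.load('w13.npy',allow_pickle=True).item()
H,S,V=chan(f)
k=rect(c,box((S<60)&(V>110),245,100,330,262),.010,5,3)
print((np.array([.4807,.3795])))
cv2.imwrite('pics/w13z.png',cv2.resize(cv2.drawContours(f.copy(),[k],-1,(0,0,255),1)[90:270,220:360],None,fx=3,fy=3))
E
```

```text
c [483.4 388.9] size [ 77.3 155.1] yaw 0.233 px [254 112] [328 258]
[0.4807 0.3795]
```

View pics/w13z.png

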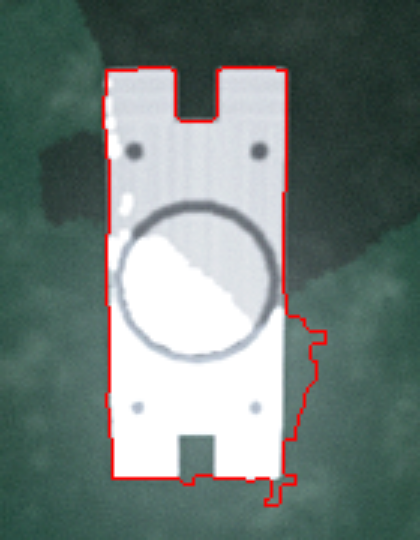

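```bash
python3 - <<'E'
from h import *
c=np.load('w13.npy',allow_pickle=True).item()
f=lambda p:(np.array(p)+.5)/3-.5+[220,90]
for P in ([(106,68),(287,67),(112,478),(284,478)],[(134,152),(259,151),(138,408),(256,407)]):
    h=onz(c,f(P),.010); print(h.mean(0).round(4),np.linalg.norm(h[0]-h[2]),np.linalg.norm(h[0]-h[1]))
    for a,b in((0,2),(1,3)): d=h[b]-h[a]; print(np.arctan2(d[1],d[0])%np.pi)
plan(*h.mean(0),.005,.241)
E
```

```text
[0.4801 0.3815] 0.14422444254709618 0.059902034191092655
0.2373154403201365
0.25651387809615295
[0.4804 0.3813] 0.08999562648462756 0.0420525035514371
0.24447787102005014
0.2457228421276156
t 34.17 pos [0.4811 0.3785 0.2329] rot [-3.1412  0.     -2.8997] grip 0.0851 F [ 0.1  0.5 -0.5]
turn 0.01 then shift [-1.000e-03  5.900e-02  4.557e+00]
```

servo_tool:
  targets:
    - [[0,0.058,0.6],-0.03]
    - [[0,0,0.8],0]
    - [[0,0,0.8],0]
    - [[0,0,0.8],0]
    - [[0,0,0.7],0]
    - [[0,0,0.4],0]
    - [[0,0,0.3],0]
    - [[0,0,0.2],0]
    - [[0,0,0.1],0]
    - [[0,0,0.03],0]
    - [[0,0,0],0]

```text
clock: 35.55
position: [0.4801, 0.3825, -0.0033]
tool_rot: [3.141, 0.0, -2.896]
force: [0.1, 1.3, 0.9]
grip_width: 0.0854
```

servo_tool:
  targets:
    - [[0,0,0],0]
    - [[0,0,0],0]
    - [[0,0,0],0]
    - [[0,0,0],0]
  gripper: -1
  newtons: 60

```text
clock: 36.05
position: [0.4801, 0.3824, -0.003]
tool_rot: [3.141, 0.0, -2.896]
force: [-3.1, -2.4, 10.0]
grip_width: 0.0584
```

servo_tool:
  targets:
    - [[0,0,-0.2],0]
    - [[0,0,-0.5],0]
    - [[0,0,-0.8],0]
    - [[0,0,-0.9],0]
    - [[0,0,-0.9],0]
    - [[0,0,-0.7],0]
    - [[0,0,-0.2],0]
    - [[0,0,0],0]

```text
clock: 37.05
position: [0.4798, 0.3823, 0.2062]
tool_rot: [3.141, 0.0, -2.896]
force: [-0.7, 0.2, -2.8]
grip_width: 0.0577
```

```bash
python3 - <<'E'
from h import *
plan(.641,-.0635,.22,2.967)
f=bot.grab_frame('wrist');cv2.imwrite('pics/w14.png',f)
E
```

```text
t 37.05 pos [0.4798 0.3823 0.2062] rot [ 3.1415e+00  1.0000e-04 -2.8955e+00] grip 0.0577 F [-0.7  0.2 -2.8]
turn 4.82 then shift [-4.724 -8.22  -0.275]
```

View pics/w14.png

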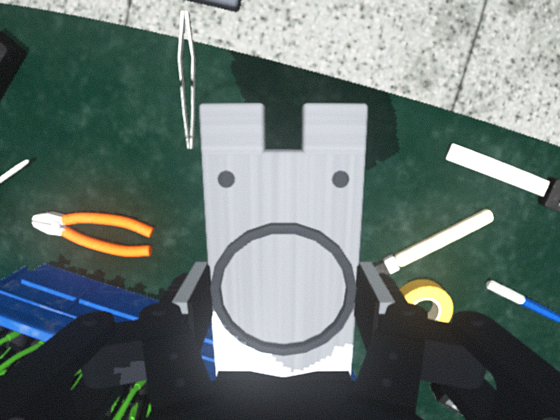

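servo_tool:
  targets:
    - [[0,0,-0.1],0.9]
    - [[0,0,-0.1],0.98]
    - [[0,0,-0.1],0.98]
    - [[0,0,0],0.98]
    - [[0,0,0],0.98]
    - [[-0.13,-0.74,0],0]
    - [[-0.13,-0.74,0],0]
    - [[-0.13,-0.74,0],0]
    - [[-0.13,-0.74,0],0]
    - [[-0.13,-0.74,0],0]
    - [[-0.13,-0.74,0],0]
    - [[-0.13,-0.74,0],0]

```text
clock: 38.6
position: [0.479, 0.118, 0.22]
tool_rot: [-3.14, -0.002, 2.967]
force: [0.9, -0.9, -1.5]
grip_width: 0.0579
```

servo_tool:
  targets:
    - [[-0.13,-0.73,0],0]
    - [[-0.61,-0.39,0],0]
    - [[-0.61,-0.39,0],0]
    - [[-0.61,-0.38,0],0]
    - [[-0.61,-0.38,0],0]
    - [[-0.61,-0.38,0],0]
    - [[-0.63,-0.38,0],0]
    - [[0,0,0],0]
    - [[0,0,0],0]
    - [[0,0,0],0]

```text
clock: 39.85
position: [0.6404, -0.0621, 0.2209]
tool_rot: [3.141, -0.001, 2.968]
force: [-0.3, -0.2, -2.4]
grip_width: 0.0581
```

```bash
python3 - <<'E'
from h import *
plan(.641,-.0633,.12,2.967)
c=bot.get_calibration('wrist');f=bot.grab_frame('wrist');cv2.imwrite('pics/w15.png',f)
np.save('w15.npy',c,allow_pickle=True)
z=bot.observe()['position'][2]+.003+.01;t=2.967
for p in [(200,104),(367,104),(264,150),(302,150)]:
    q=onz(c,p,z)[0]-bot.observe()['position'][:2]; print(p,q@[np.cos(t),np.sin(t)],q@[np.sin(t),-np.cos(t)])
E
```

```text
t 39.85 pos [ 0.6404 -0.0621  0.2209] rot [ 3.1415e+00 -1.0000e-03  2.9679e+00] grip 0.0581 F [-0.3 -0.2 -2.4]
turn 0.01 then shift [-0.016 -0.022  2.017]
(200, 104) 0.07226784300369318 -0.028587124040590217
(367, 104) 0.07231601364708869 0.030285824644817813
(264, 150) 0.05601804973024665 -0.006176600576826547
(302, 150) 0.05602581431643914 0.00752477260578294
```

View pics/w15.png

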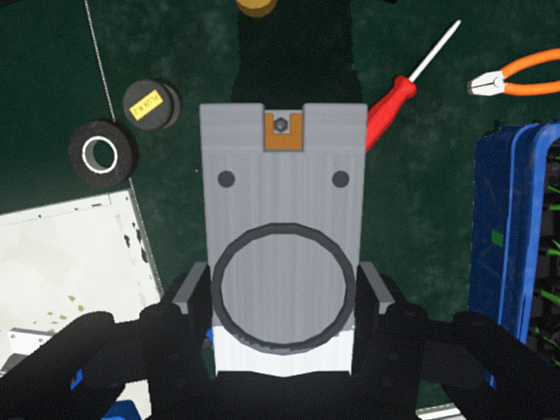

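Held plate is centred. Descend to just above rod tips and check.

servo_tool:
  targets:
    - [[-0.016,-0.026,0.4],0.01]
    - [[0,0,0.6],0]
    - [[0,0,0.5],0]
    - [[0,0,0.3],0]
    - [[0,0,0.1],0]
    - [[0,0,0],0]
    - [[0,0,0],0]

```text
clock: 40.78
position: [0.642, -0.0643, 0.1272]
tool_rot: [3.141, 0.001, 2.966]
force: [-0.2, -0.1, -2.4]
grip_width: 0.0586
```

```bash
python3 - <<'E'
from h import *
plan(.641,-.0633,.07,2.967)
f=bot.grab_frame('wrist')
cv2.imwrite('pics/w16z.png',cv2.resize(f[90:250,190:380],None,fx=3,fy=3,interpolation=cv2.INTER_CUBIC))
E
```

```text
t 40.77 pos [ 0.642  -0.0643  0.1272] rot [3.1414e+00 1.2000e-03 2.9662e+00] grip 0.0586 F [-0.2 -0.1 -2.4]
turn -0.009 then shift [0.023 0.017 1.144]
```

View pics/w16z.png

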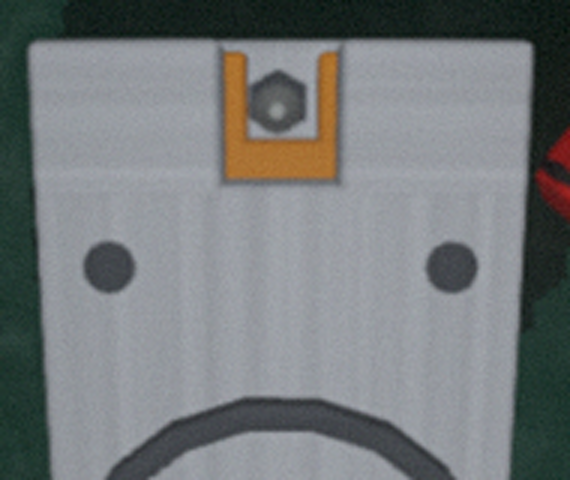

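servo_tool:
  targets:
    - [[0.02,-0.004,0.15],0]
    - [[0,0,0.2],0]
    - [[0,0,0.2],0]
    - [[0,0,0.2],0]
    - [[0,0,0.15],0]
    - [[0,0,0.1],0]
    - [[0,0,0.05],0]
    - [[0,0,0],0]

```text
clock: 41.82
position: [0.6406, -0.0643, 0.0738]
tool_rot: [-3.142, 0.0, 2.966]
force: [-0.4, 0.3, -2.3]
grip_width: 0.058
```

servo_tool:
  targets:
    - [[0,0,0.03],0]
    - [[0,0,0.02],0]
    - [[0,0,0],0]

```text
clock: 42.2
position: [0.6405, -0.0644, 0.0713]
tool_rot: [-3.142, 0.0, 2.966]
force: [-0.3, -0.9, -2.9]
grip_width: 0.058
```

servo_tool:
  targets:
    - [[0,0.008,0.015],0]
    - [[0,0,0.01],0]
    - [[0,0,0],0]

```text
clock: 42.58
position: [0.6406, -0.0639, 0.0701]
tool_rot: [3.142, 0.0, 2.966]
force: [-0.6, 0.9, -0.6]
grip_width: 0.0584
```

servo_tool:
  targets:
    - [[0,0,0.015],0]
    - [[0,0,0],0]

```text
clock: 42.82
position: [0.6407, -0.0639, 0.0701]
tool_rot: [3.141, 0.0, 2.966]
force: [-4.6, 1.9, 12.8]
grip_width: 0.0583
```

servo_tool:
  targets:
    - [[0,0,0],0]
    - [[0,0,0],0]
    - [[0,0,0],0]
    - [[0,0,0],0]
  gripper: 1

```text
clock: 43.32
position: [0.6406, -0.064, 0.0693]
tool_rot: [-3.142, 0.0, 2.966]
force: [-0.2, 0.2, -0.5]
grip_width: 0.0856
```

servo_tool:
  targets:
    - [[0,0,-0.3],0]
    - [[0,0,-0.7],0]
    - [[0,0,-0.9],0]
    - [[0,0,-0.9],0]
    - [[0,0,-0.8],0]
    - [[0,0,0],0]
    - [[0,0,0],0]

```text
clock: 44.2
position: [0.6404, -0.0639, 0.2495]
tool_rot: [3.141, 0.0, 2.966]
force: [0.7, -0.3, -0.3]
grip_width: 0.0852
```

```bash
python3 - <<'E'
from h import *
plan(.4584,-.055,.23,2.967)
c=bot.get_calibration('wrist');f=bot.grab_frame('wrist');cv2.imwrite('pics/w17.png',f)
np.save('w17.npy',c,allow_pickle=True)
cv2.imwrite('pics/w17z.png',cv2.resize(f[80:300,190:380],None,fx=2.7,fy=2.7,interpolation=cv2.INTER_CUBIC))
E
```

```text
t 44.2 pos [ 0.6404 -0.0639  0.2495] rot [3.1415e+00 1.0000e-04 2.9661e+00] grip 0.0852 F [ 0.7 -0.3 -0.3]
turn -0.01 then shift [ 3.615 -0.458  0.391]
```

View pics/w17z.png

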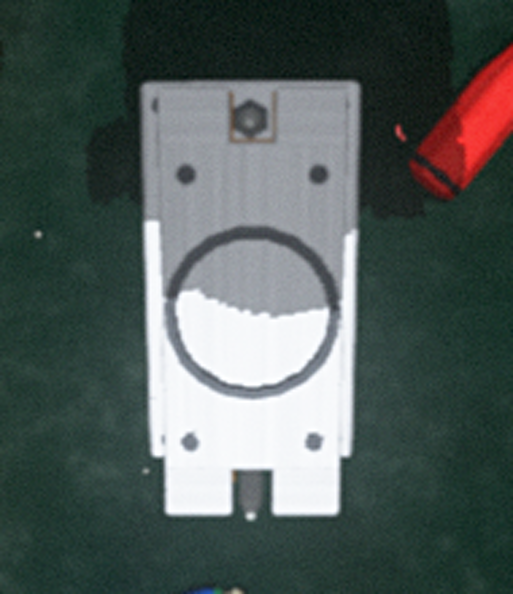

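```bash
python3 - <<'E'
from h import *
c=np.load('w17.npy',allow_pickle=True).item()
f=lambda p:(np.array(p)+.5)/2.7-.5+[190,80]
r=onz(c,f([(166,312),(340,312),(253,226),(253,398)]),.087); print(r.mean(0),np.linalg.norm(r[0]-r[1]),np.linalg.norm(r[2]-r[3]), r[:2].mean(0),r[2:].mean(0))
h=onz(c,f([(186,174),(319,174),(190,442),(315,441)]),.083); print(h.mean(0))
d=h[2]+h[3]-h[0]-h[1];print(np.arctan2(d[1],d[0]))
E
```

```text
[ 0.63954696 -0.0624568 ] 0.05641827278108703 0.05701987792234063 [ 0.63922061 -0.06239697] [ 0.63987331 -0.06251662]
[ 0.64020226 -0.06273126]
-0.17554158426324612
```

servo_tool:
  targets:
    - [[0.7,-0.09,0],0]
    - [[0.7,-0.09,0.08],0]
    - [[0.7,-0.09,0.08],0]
    - [[0.7,-0.09,0.08],0]
    - [[0.8,-0.09,0.08],0]
    - [[0,0,0],0]
    - [[0,0,0],0]
    - [[0,0,0],0]

```text
clock: 45.25
position: [0.46, -0.0547, 0.2331]
tool_rot: [-3.141, -0.0, 2.966]
force: [-0.3, 0.1, -0.8]
grip_width: 0.0856
```

```bash
python3 - <<'E'
from h import *
plan(.4584,-.055,.23,2.967)
c=bot.get_calibration('wrist');f=bot.grab_frame('wrist');cv2.imwrite('pics/w18.png',f)
np.save('w18.npy',c,allow_pickle=True)
cv2.imwrite('pics/w18z.png',cv2.resize(f[120:260,200:360],None,fx=4,fy=4,interpolation=cv2.INTER_CUBIC))
E
```

```text
t 45.25 pos [ 0.46   -0.0547  0.2331] rot [-3.1414e+00 -2.0000e-04  2.9661e+00] grip 0.0856 F [-0.3  0.1 -0.8]
turn -0.01 then shift [ 0.03  -0.012  0.061]
```

View pics/w18z.png

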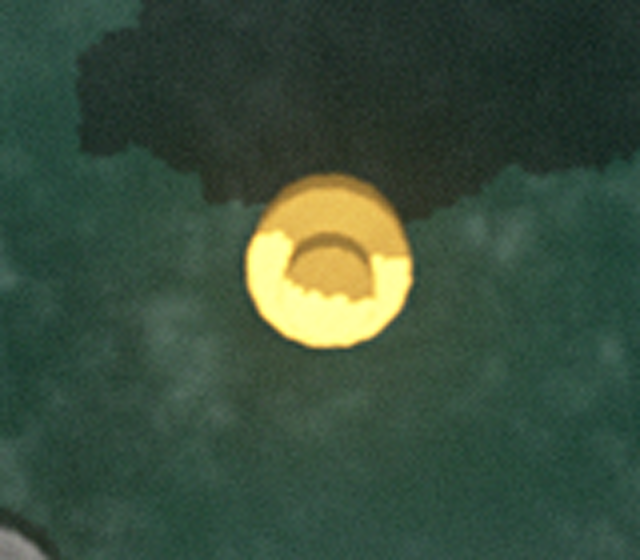

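```bash
python3 - <<'E'
from h import *
c=np.load('w18.npy',allow_pickle=True).item()
f=lambda p:(np.array(p)+.5)/4-.5+[200,120]
print(onz(c,f((329,267)),.03),onz(c,f((330,292)),.062))
b=onz(c,f([(246,268),(412,268),(329,188),(329,348)]),.03); print(b.mean(0),np.linalg.norm(b[0]-b[1]),np.linalg.norm(b[2]-b[3]))
plan(.4572,-.0547,.035)
E
```

```text
[[ 0.4583088  -0.05463049]] [[ 0.45800914 -0.05428064]]
[ 0.45868627 -0.05469794] 0.04087628844171154 0.040029228830811406
t 45.3 pos [ 0.4599 -0.0547  0.233 ] rot [-3.1413e+00 -3.0000e-04  2.9661e+00] grip 0.0856 F [-0.1 -0.3 -0.4]
turn -0.0 then shift [ 0.053 -0.009  3.961]
```

servo_tool:
  targets:
    - [[0.031,-0.005,0.4],0]
    - [[0,0,0.7],0]
    - [[0,0,0.8],0]
    - [[0,0,0.8],0]
    - [[0,0,0.6],0]
    - [[0,0,0.35],0]
    - [[0,0,0.2],0]
    - [[0,0,0.09],0]
    - [[0,0,0],0]
    - [[0,0,0],0]
  gripper: 0.2

```text
clock: 46.55
position: [0.4582, -0.0546, 0.0368]
tool_rot: [3.141, 0.001, 2.966]
force: [-0.1, 0.5, -0.3]
grip_width: 0.0512
```

servo_tool:
  targets:
    - [[0,0,0],0]
    - [[0,0,0],0]
    - [[0,0,0],0]
    - [[0,0,0],0]
  gripper: -1
  newtons: 60

```text
clock: 47.05
position: [0.4581, -0.0548, 0.0367]
tool_rot: [-3.142, 0.001, 2.966]
force: [-0.9, -0.9, 7.7]
grip_width: 0.0199
```

servo_tool:
  targets:
    - [[0,0,-0.2],0]
    - [[0,0,-0.6],0]
    - [[0,0,-0.9],0]
    - [[0,0,-0.9],0]
    - [[0,0,-0.9],0]
    - [[0,0,-0.3],0]
    - [[0,0,0],0]
    - [[0,0,0],0]

```text
clock: 48.05
position: [0.4573, -0.0546, 0.2257]
tool_rot: [-3.141, -0.001, 2.966]
force: [0.7, -0.1, -3.4]
grip_width: 0.0198
```

```bash
python3 - <<'E'
from h import *
plan(.6405,-.0633,.225,2.967)
f=bot.grab_frame('wrist');cv2.imwrite('pics/w19.png',f)
E
```

```text
t 48.05 pos [ 0.4573 -0.0546  0.2257] rot [-3.1414e+00 -1.1000e-03  2.9663e+00] grip 0.0198 F [ 0.7 -0.1 -3.4]
turn -0.008 then shift [-3.638  0.464  0.013]
```

View pics/w19.png

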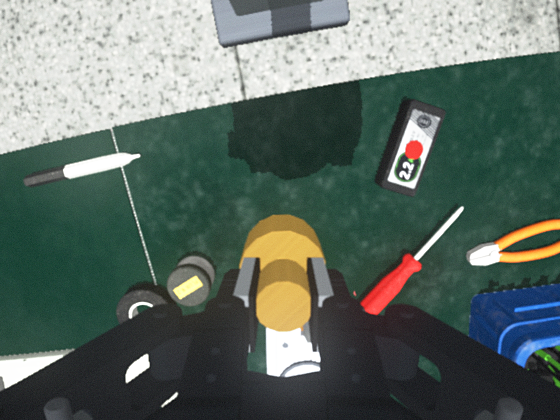

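servo_tool:
  targets:
    - [[-0.5,0.09,0],0]
    - [[-0.6,0.09,0],0]
    - [[-0.6,0.09,0],0]
    - [[-0.6,0.09,0],0]
    - [[-0.6,0.1,0],0]
    - [[-0.5,0,0],0]
    - [[-0.22,0,0],0]
    - [[0,0,0],0]
    - [[0,0,0],0]

```text
clock: 49.22
position: [0.6393, -0.0636, 0.2261]
tool_rot: [-3.142, -0.001, 2.966]
force: [-0.0, -0.6, -3.8]
grip_width: 0.0203
```

```bash
python3 - <<'E'
from h import *
plan(.640,-.0633,.1197,2.967)
f=bot.grab_frame('wrist');cv2.imwrite('pics/w20.png',f)
E
```

```text
t 49.23 pos [ 0.6393 -0.0636  0.2261] rot [-3.1415e+00 -9.0000e-04  2.9659e+00] grip 0.0203 F [-0.  -0.6 -3.8]
turn -0.012 then shift [-0.014  0.008  2.127]
```

View pics/w20.png

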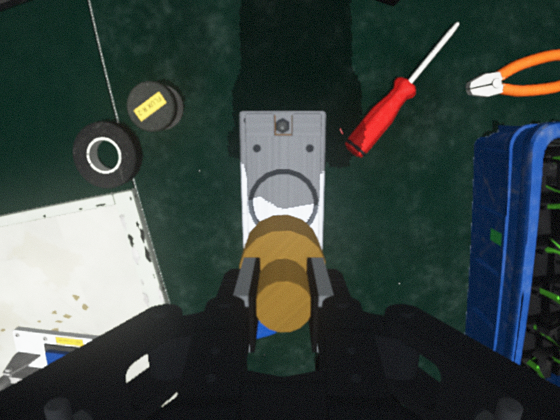

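servo_tool:
  targets:
    - [[-0.01,0.006,0.3],0]
    - [[0,0,0.5],0]
    - [[0,0,0.5],0]
    - [[0,0,0.35],0]
    - [[0,0,0.2],0]
    - [[0,0,0.1],0]
    - [[0,0,0.05],0]
    - [[0,0,0],0]

```text
clock: 50.28
position: [0.6408, -0.0634, 0.1266]
tool_rot: [3.142, 0.001, 2.966]
force: [-0.1, 0.6, -3.0]
grip_width: 0.0199
```

```bash
python3 - <<'E'
from h import *
plan(.640,-.0633,.1197,2.967)
f=bot.grab_frame('wrist');cv2.imwrite('pics/w21.png',f)
E
```

```text
t 50.27 pos [ 0.6408 -0.0634  0.1266] rot [3.1415e+00 5.0000e-04 2.9661e+00] grip 0.0199 F [-0.1  0.6 -3. ]
turn -0.01 then shift [ 0.017 -0.001  0.139]
```

View pics/w21.png

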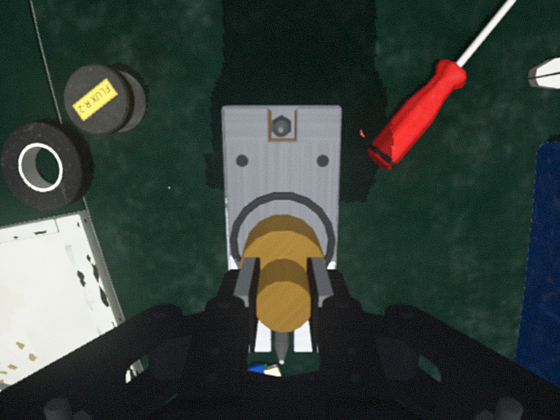

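servo_tool:
  targets:
    - [[0.015,0,0.06],0]
    - [[0,0,0.04],0]
    - [[0,0,0.02],0]
    - [[0,0,0],0]

```text
clock: 50.82
position: [0.6399, -0.0633, 0.1202]
tool_rot: [-3.142, -0.0, 2.966]
force: [0.1, -0.3, -2.9]
grip_width: 0.0199
```

servo_tool:
  targets:
    - [[0,0,0.02],0]
    - [[0,0,0],0]

```text
clock: 51.08
position: [0.6402, -0.0634, 0.1198]
tool_rot: [3.141, 0.001, 2.966]
force: [-1.3, 0.3, 4.1]
grip_width: 0.0201
```

servo_tool:
  targets:
    - [[0,0,0],0]
    - [[0,0,0],0]
    - [[0,0,0],0]
  gripper: 0.1

```text
clock: 51.45
position: [0.6399, -0.0632, 0.1193]
tool_rot: [-3.142, 0.0, 2.966]
force: [0.6, -0.1, 0.6]
grip_width: 0.047
```

servo_tool:
  targets:
    - [[0,0,-0.3],0]
    - [[0,0,-0.7],0]
    - [[0,0,-0.9],0]
    - [[0,0,-0.9],0]
    - [[0,0,0],0]
    - [[0,0,0],0]

```text
clock: 52.2
position: [0.6397, -0.0632, 0.2597]
tool_rot: [3.141, 0.0, 2.966]
force: [-0.2, -0.2, -0.8]
grip_width: 0.0471
```

```bash
python3 - <<'E'
from h import *
plan(.640,-.0633,.1197,2.967)
c=bot.get_calibration('wrist');f=bot.grab_frame('wrist');cv2.imwrite('pics/w22.png',f)
np.save('w22.npy',c,allow_pickle=True)
s=bot.grab_frame('scene');cv2.imwrite('pics/s22.png',cv2.resize(s[150:270,240:420],None,fx=4,fy=4,interpolation=cv2.INTER_CUBIC))
E
```

```text
t 52.2 pos [ 0.6397 -0.0632  0.2597] rot [3.1414e+00 3.0000e-04 2.9662e+00] grip 0.0471 F [-0.2 -0.2 -0.8]
turn -0.01 then shift [-6.0e-03 -1.0e-03  2.8e+00]
```

View pics/w22.png

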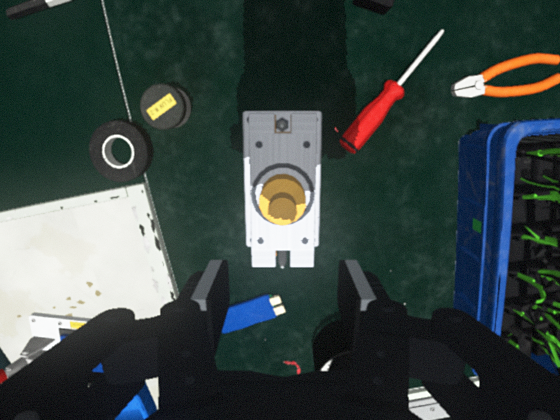

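View pics/s22.png

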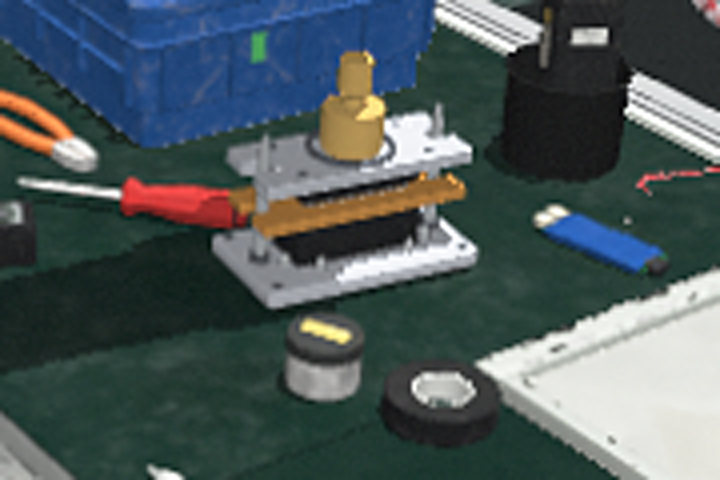

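```bash
python3 - <<'E'
from h import *
c=np.load('w22.npy',allow_pickle=True).item()
print('weight rel press',(onz(c,(282,201),.113)-[.641,-.0635]).round(4))
print(bot.job_done())
E
```

```text
weight rel press [[-0.0011  0.0003]]
the job is handed in; nothing more can be done
None
```

The press is loaded as asked and handed in at about 52 s of the 141 s limit. From bottom to top it holds the thick pack with the green dot, the amber separator, the thin pack, the pressure plate and the brass weight. I left the reject pack with the red dot alone.

**Placement:** In the pictures, the thick pack sits between the dowels. The separator and plate are over both rods, each within about 1–2 mm and 0.01 rad of the press. The thin pack is about 1 mm off centre, and the weight stands inside the collar about 1 mm off centre.

**Seating:** Each part touched down at the expected height, within about 1 mm. The last wrist and scene pictures show the stack flat and in line, with the gripper about 11 cm clear above it.

**Disagreements:** The wrist camera showed a steady sideways offset of about 0.7 mm. For the press position, the top and wrist cameras differed by about 1.6 mm in y. Both are well inside the play. No check failed.

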